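# Load the sugar mill and key in its start sequence

## Task

Get the sugar mill going: slide its guard fully open, put every sugar cone lying on the worktop into the hopper, and stand the steel cup upright in the middle of the round pad under the chute. Then slide the guard fully shut and, only once guard, cones and cup are all in place, press the square key, then the long bar-shaped key, then the round key, each fully down and let up again, never two together. Leave the mortar, scoop and glass jar where they are; the cup, the cones and the guard must still be in place when you finish.

Things in the scene. Friction and masses are not known exactly. Their poses are not given: they have to be found in the camera images.
- mill: white countertop sugar mill, a fixed low box; origin under the box, x away from the robot and y to its left at yaw 0. Box: local x -0.115 to 0.10, y -0.15 to 0.15, top at z 0.110. The key panel is the strip of the top nearest the robot (local x below -0.05); behind it two aluminium tracks (9 mm wide, tops at z 0.121, at local x -0.0375 and 0.0875) run along y and carry the guard
- hopper (a point): centre of the hopper's floor, in the mill's axes. The hopper is a square well 110 (x) x 115 mm (y) inside, its rim 80 mm above this point; it lies under the guard when that is shut
- guard (a joint): translucent flat sliding guard cover (117 x 135 x 6 mm) on top of the mill: 0 shut over the hopper, 0.14 m fully open, slid to the mill's local +y; friction about 1.5 N, stays where left
- guard_handle (a point): top centre of the guard's handle, an upright white bar 60 mm (mill x) x 14 mm (mill y) x 36 mm high on the middle of the guard; moves with the guard; handle foot 36 mm below this point
- cup_pad (a point): centre of the round black rubber pad (72 mm across) on the catch tray (4 mm thick steel, mill-local x -0.06 to 0.06, y -0.295 to -0.15) at the mill's right side (-y); axes as the mill's; the cup's underside stands at this height. Between pad and mill stands the 56 mm wide outlet with its chute, lip 42 mm from this point, up to z 0.105
- cup: open round stainless steel cup, 65 mm high, 62 mm across the rim, a little narrower at the foot, 3 mm wall, about 150 g; origin at centre of underside, z up through the mouth
- mortar: dark volcanic stone mortar on three feet, 160 mm across, 90 mm high, with a wooden pestle leaning in it; bystander; origin at underside
- scoop: purple plastic scoop, 160 mm long; bystander; origin under its pan
- jar: closed glass jar, 72 mm across, 110 mm high; bystander; origin at underside
- key_square (a joint): square dark spring key, 25 x 25 mm, on the mill's key panel: 0 released, 0.006 m fully down; takes 2 N to start and 5 N to reach the stop, springs back
- key_square_top (a point): centre of the square key's upper face (10 mm above the panel when released); the three keys stand in a row along the mill's y, 80 mm apart, in an order that differs from start to start
- key_bar (a joint): long bar-shaped dark spring key, 14 mm (mill x) x 44 mm (mill y), on the mill's key panel: 0 released, 0.006 m fully down; takes 2 N to start and 5 N to reach the stop, springs back
- key_bar_top (a point): centre of the long bar-shaped key's upper face (10 mm above the panel when released); the three keys stand in a row along the mill's y, 80 mm apart, in an order that differs from start to start
- key_round (a joint): round dark spring key, 27 mm across, on the mill's key panel: 0 released, 0.006 m fully down; takes 2 N to start and 5 N to reach the stop, springs back
- key_round_top (a point): centre of the round key's upper face (10 mm above the panel when released); the three keys stand in a row along the mill's y, 80 mm apart, in an order that differs from start to start
- cone1: small brown cone of raw cane sugar, blunt-topped: 28 mm across the base, 22 mm across the top, 26 mm high, about 25 g; origin at centre of its base, z towards its top. All cones are alike; some may be absent
- cone2: small brown cone of raw cane sugar, blunt-topped: 28 mm across the base, 22 mm across the top, 26 mm high, about 25 g; origin at centre of its base, z towards its top. All cones are alike; some may be absent
- cone3: small brown cone of raw cane sugar, blunt-topped: 28 mm across the base, 22 mm across the top, 26 mm high, about 25 g; origin at centre of its base, z towards its top. All cones are alike; some may be absent
- cone4: small brown cone of raw cane sugar, blunt-topped: 28 mm across the base, 22 mm across the top, 26 mm high, about 25 g; origin at centre of its base, z towards its top. All cones are alike; some may be absent
- cone5: small brown cone of raw cane sugar, blunt-topped: 28 mm across the base, 22 mm across the top, 26 mm high, about 25 g; origin at centre of its base, z towards its top. All cones are alike; some may be absent
- cone6: small brown cone of raw cane sugar, blunt-topped: 28 mm across the base, 22 mm across the top, 26 mm high, about 25 g; origin at centre of its base, z towards its top. All cones are alike; some may be absent

How it is judged:
On the way, in this order (a step that is already met when the one before it is completed fails the run):
1. the guard is slid open (at least 120 of 140 mm) (value of joint guard above 0.12 m), for 0.2 s.
2. all the sugar cones are in the hopper (horizontal distance between each of cone1, cone2, cone3, cone4, cone5, cone6 and hopper below 0.08 m and z of cone1 in the frame of hopper between -0.01 and 0.072 m and z of cone2 in the frame of hopper between -0.01 and 0.072 m and z of cone3 in the frame of hopper between -0.01 and 0.072 m and z of cone4 in the frame of hopper between -0.01 and 0.072 m and z of cone5 in the frame of hopper between -0.01 and 0.072 m and z of cone6 in the frame of hopper between -0.01 and 0.072 m), for 0.2 s.
3. the guard is shut (within 6 mm), the cones inside and the cup upright on the pad (within 20 mm) (all of step 2 and value of joint guard below 0.006 m and horizontal distance between cup and cup_pad below 0.02 m and angle between cup's own z axis and vertical below 0.1 rad and z of cup in the frame of cup_pad below 0.008 m), for 0.2 s.
4. the square key is pressed down alone, guard shut (value of joint key_square above 0.004 m and value of joint guard below 0.006 m and value of joint each of key_bar, key_round below 0.002 m), for 0.1 s.
5. the long bar-shaped key is pressed down alone, guard shut (value of joint key_bar above 0.004 m and value of joint guard below 0.006 m and value of joint each of key_square, key_round below 0.002 m), for 0.1 s.
6. the round key is pressed down alone, guard shut (value of joint key_round above 0.004 m and value of joint guard below 0.006 m and value of joint each of key_square, key_bar below 0.002 m), for 0.1 s.
At the end, for the whole second after the job is handed in: guard shut to within 6 mm, every cone in the hopper, cup at rest upright (within 0.1 rad) on the pad within 20 mm of its centre, all keys released (all of step 3 and value of joint each of key_square, key_bar, key_round below 0.002 m and linear speed of cup below 0.02 m/s); the robot touches nothing.
It fails at once if a key is pressed while the guard is open (value of joint guard above 0.015 m and value of joint any of key_square, key_bar, key_round above 0.004 m).
It fails at once if two keys are pressed together (value of joint each of key_square, key_bar above 0.003 m or value of joint each of key_square, key_round above 0.003 m or value of joint each of key_bar, key_round above 0.003 m).
It fails at once if the mortar, the scoop or the jar is displaced by more than 4 cm (distance of any of mortar, scoop, jar from where it was at the start of the episode above 0.04 m).
Of cone1, cone2, cone3, cone4, cone5, cone6 only 3 to 5 are there at a start; the rules pass over those that are not, and their reading is None.
At some moment in a run one of cup, cone1, cone2, cone3, cone4, cone5, cone6 may be knocked a few centimetres aside while the robot is not near it.
It also fails if it takes over 210 s, if anything falls off the work surface, if the arm or the gripper's body presses on something with over 40 N, if the wrist force passes 120 N, or if a joint passes its speed limit or range.

## Robot

A 6-joint arm with a two-finger parallel gripper is mounted at the origin on the work surface. World frame = base frame: x ahead of the robot, y to its left, z up, the work surface at z = 0. Lengths are in m, angles in rad, forces in N, time in s.
With the tool pointing down it reaches from about 0.35 to 0.775 m from the base axis. Payload 5.5 kg.
Tool frame: the origin (TCP) lies at the very end of the fingers, on their centre line; the grasp point (between the pads) lies 19 mm behind it (env.grasp_offset is the distance from the TCP to the grasp point, in m); z points along the fingers, x is the direction in which the jaws open and shut, and the axes are right-handed (so a half turn about z gives the same grasp; the last joint's range is limited). The gripper opens to 85 mm and grips with 20 to 120 N. Pads are 22 mm wide; open, the fingers measure 114 mm over their backs; the gripper's body (76 mm by 85 mm) begins 54 mm behind the grasp point. The pads swing forward as they close: fully open they stand 13 mm farther back than shut.
Start: joints at [1.146, 0.313, 0.046, 1.304, 0, 1.431], TCP at [0.162, 0.552, 0.231] pointing down, gripper open.
Joint ranges: [-2.76, 2.76], [-0.86, 1.69], [-1.03, 1.26], [-2.2, 2.34], [-1.47, 1.5], [-3.14, 3.14]. Speed limits (rad/s): [2.57, 2.57, 3.14, 3.14, 3.14, 3.14].

## Interface

Orientations are given as a unit quaternion [w, x, y, z].
In Python, from workcell import status, viewer, env gives the robot as it stands.
- The arm moves only by the tool carry_out, never from a script. Its argument "plan" is a list of rows, each an object of numbers: "x", "y", "z": the shift along the tool's x, y, z in m; "ax", "ay", "az": the turn, a rotation vector about the tool's x, y, z in rad; "hand": the opening, from 0 (shut) to 1 (fully open). In form: [{"x": .., "y": .., "z": .., "ax": .., "ay": .., "az": .., "hand": ..}, ...]. A call has 1 to 12 rows; each row is the pose to reach, as a shift and turn from the pose measured when the call began, along the tool's axes at that moment; what a row does not reach only later rows make up. A row lasts 1/12 s, in which the tool goes at most 41.7 mm and 7.16 degrees, less where a joint would pass 70% of its speed; a pose out of reach is approached as far as the arm can. A call with a gripper value outside its range is refused whole. The fingers move at their own pace and stop on an object; "squeeze" is the grip in N (left out, the last holds). Time passes only in rows, so rows that repeat a pose let the fingers close. It gives the time, the measured TCP pose, the force and the opening at its end, in the units of the state.
- status.get_state(): the state, without advancing time (a new reading comes with each control period).
- viewer.read_camera(name): name is "side" or "top" or "wrist"; returns the picture (384x512x3 uint8, red, green, blue); there is no depth.
- viewer.camera_model(name): a dict with "vfov" (degrees; the focal length in pixels is half the picture's height over the tangent of half this angle, whatever the lens; pixels are square), "cx", "cy" (the principal point, pixels), "T" (4x4, takes a point from camera to world coordinates). Camera axes: x right, y down, z forward; pixel columns grow to the right and rows downward; lengths in m; the calibration is good to about 2 mm. A picture is of the moment at which its call begins: read the wrist's pose just before it. camera_model takes no time and is no camera call; for the wrist camera it gives the pose at the moment of the call.
- env.hand_in(): hands the job in, once; it reports no verdict.
The state is a dict: "clock": time; "joint_pos": joint angles; "qvel": joint speeds; "tau": joint torques, N m; "tcp_pos": TCP position; "orientation": TCP orientation; "wrist_force": force on the tool from outside, world axes, zero at the start; "ft_torque": the same for the moment, N m; "finger_gap": finger opening in m.
Only numpy, scipy, OpenCV 4.12 (cv2) and the standard library are available. Lean on these libraries where they do the work, as an engineer would, in place of code of your own. Each camera call takes 0.05 s, during which the arm holds its last target.

## Working session

There is one attempt and no reset: what is moved stays moved. The work goes in short steps, Python scripts to look and compute and a tool call to move; the robot and the scene stay as the last step left them, time stands still between calls to the robot, and variables do not carry over. Pictures are saved under pics/ and viewed, and the job is handed in when it is done.

Besides the shell and the picture viewer there is one more tool, called by a JSON object that holds its "name" and its "arguments", one argument or row to a line. carry_out: Moves the arm, as the interface text tells. Its arguments: {"type":"object","properties":{"plan":{"type":"array"},"squeeze":{"type":"number"}},"required":["plan"]}

```bash
ls; mkdir -p pics; python3 - <<'E'
from workcell import status, viewer, env
import cv2
for n in("top","side","wrist"):
    m=viewer.camera_model(n);print(n,m)
    cv2.imwrite(f"pics/{n}0.png",viewer.read_camera(n)[:,:,::-1])
print(status.get_state(),env.grasp_offset)
E
```

```text
pics
top {'vfov': 55.02589216269353, 'cx': 249.1137851148771, 'cy': 194.01014005101467, 'T': array([[ 0.00676999, -0.98671037,  0.16234779,  0.44445988],
       [-0.99975238, -0.01012028, -0.01981836, -0.05093588],
       [ 0.02119798, -0.16217342, -0.98653455,  1.0906278 ],
       [ 0.        ,  0.        ,  0.        ,  1.        ]])}
side {'vfov': 53.71723817045181, 'cx': 255.00862972860367, 'cy': 193.08726326344623, 'T': array([[ 0.82174534, -0.36509956,  0.43753503,  0.20130261],
       [-0.56966983, -0.54587811,  0.6144049 , -0.6609328 ],
       [ 0.01452183, -0.75413487, -0.656559  ,  0.73759008],
       [ 0.        ,  0.        ,  0.        ,  1.        ]])}
wrist {'vfov': 61.59449898528048, 'cx': 258.65156114340783, 'cy': 195.45126597544376, 'T': array([[ 0.28101077,  0.92014699,  0.27269483,  0.09219683],
       [ 0.95970276, -0.26886842, -0.08173367,  0.57309935],
       [-0.00188796,  0.28467402, -0.95862252,  0.37250293],
       [ 0.        ,  0.        ,  0.        ,  1.        ]])}
{'clock': 0.15, 'joint_pos': array([1.14638705e+00, 3.13820142e-01, 4.52247970e-02, 1.30359947e+00,
       2.23715574e-06, 1.43123024e+00]), 'qvel': array([-0.00254841, -0.00161504,  0.00331206,  0.00068748, -0.00055523,
       -0.00181338]), 'tau': array([ 2.02568488e-03, -4.81065130e+01,  2.98815697e+01,  1.39436914e-02,
       -1.12732566e-04, -7.79838615e-06]), 'tcp_pos': array([0.16140689, 0.55147527, 0.23061193]), 'orientation': array([ 3.36345932e-04,  8.00314420e-01,  5.99580136e-01, -6.13036064e-04]), 'wrist_force': array([0.11323121, 0.25350173, 0.18275968]), 'ft_torque': array([-0.02457396, -0.01871745,  0.04386681]), 'finger_gap': 0.0854999051813918} 0.0187
```

View pics/top0.png

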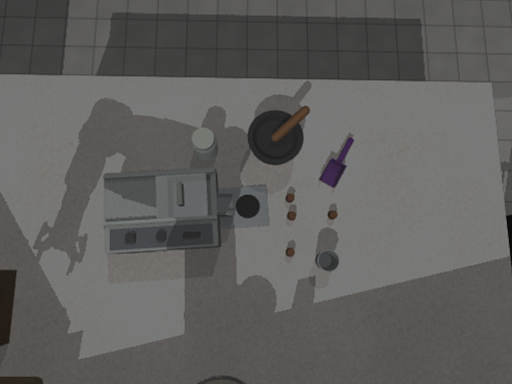

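View pics/side0.png

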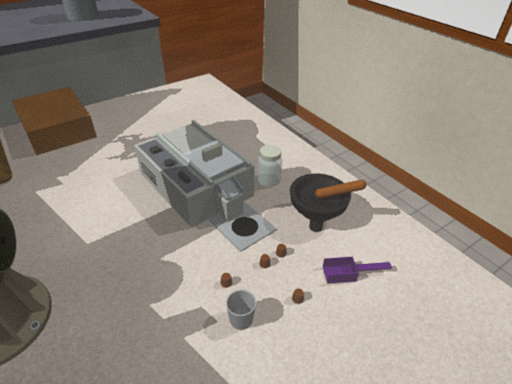

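```bash
python3 - <<'E'
import cv2
a=cv2.imread('pics/top0.png')
cv2.imwrite('pics/top0a.png',cv2.resize(a[90:360,60:330],None,fx=2.2,fy=2.2,interpolation=cv2.INTER_CUBIC))
cv2.imwrite('pics/top0b.png',cv2.resize(a[90:360,240:512],None,fx=2.2,fy=2.2,interpolation=cv2.INTER_CUBIC))
E
```

```text
(no output)
```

View pics/top0a.png

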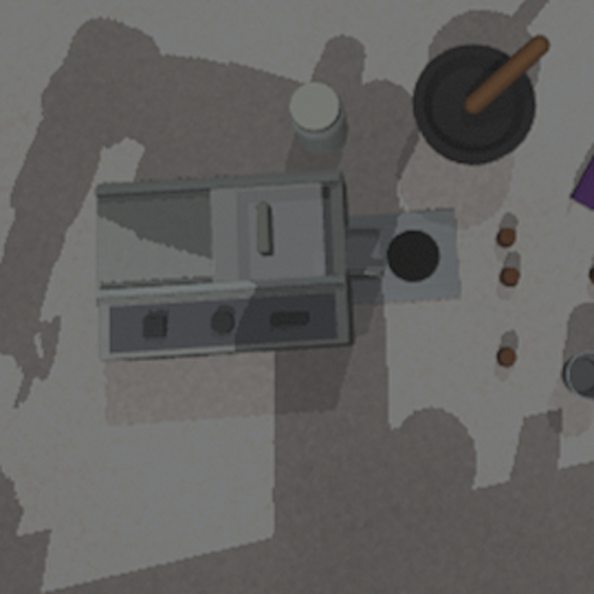

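View pics/top0b.png

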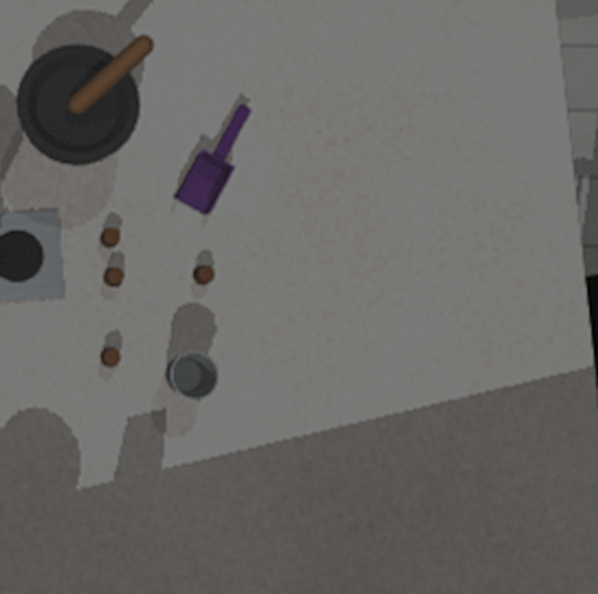

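```bash
cat > h.py <<'E'
from workcell import status, viewer, env
import numpy as np, cv2
from scipy.spatial.transform import Rotation as R
def ray(m,u,v):
    f=192/np.tan(np.radians(m['vfov'])/2)
    T=m['T']; return T[:3,3], T[:3,:3]@np.array([(u-m['cx'])/f,(v-m['cy'])/f,1.])
def px(m,u,v,z):
    o,d=ray(m,u,v); return (o+d*(z-o[2])/d[2])[:2].round(4)
def proj(m,p):
    f=192/np.tan(np.radians(m['vfov'])/2); T=m['T']
    q=T[:3,:3].T@(np.array(p)-T[:3,3]); return (q[:2]/q[2]*f+[m['cx'],m['cy']]).round(1)
def tri(m1,a,m2,b):
    o1,d1=ray(m1,*a);o2,d2=ray(m2,*b)
    s=np.linalg.lstsq(np.c_[d1,-d2],o2-o1,rcond=None)[0]
    p=o1+d1*s[0];q=o2+d2*s[1];return (p+q)/2,np.linalg.norm(p-q)
def Rq(s): 
    w,x,y,z=s['orientation'];return R.from_quat([x,y,z,w])
def move(p,yaw=None,s=None,flip=False):
    """shift in tool axes to reach TCP p; yaw= world angle of the jaw axis (x), tool down"""
    s=s or status.get_state();r=Rq(s);d=r.inv().apply(np.array(p)-s['tcp_pos'])
    out=dict(zip('xyz',d.round(4)))
    if yaw is not None:
        best=None
        for k in(0,1):
            a=yaw+k*np.pi
            t=R.from_matrix(np.array([[np.cos(a),np.sin(a),0],[np.sin(a),-np.cos(a),0],[0,0,-1]]))
            rv=(r.inv()*t).as_rotvec()
            if best is None or np.linalg.norm(rv)<np.linalg.norm(best): best=rv
        out.update(dict(zip(('ax','ay','az'),best.round(4))))
    return {k:float(v) for k,v in out.items()}
def st():
    s=status.get_state();x=Rq(s).as_matrix()
    print('t',round(s['clock'],2),'tcp',s['tcp_pos'].round(4),'jaw yaw',round(np.arctan2(x[1,0],x[0,0]),4),'zax',x[:,2].round(3),'F',s['wrist_force'].round(1),'gap',round(s['finger_gap'],4),'q',s['joint_pos'].round(2));return s
def snap(n,name,crop=None,k=2):
    im=viewer.read_camera(n)[:,:,::-1]
    if crop: a,b,c,d=crop; im=im[b:d,a:c]; im=cv2.resize(im,None,fx=k,fy=k,interpolation=cv2.INTER_CUBIC)
    im=cv2.convertScaleAbs(im,alpha=1.6)if n=='top' else im
    cv2.imwrite(f'pics/{name}.png',im)
E
python3 - <<'E'
from h import *
m=viewer.camera_model('top')
A=lambda x,y,z:px(m,60+x/2.2-.3,90+y/2.2-.3,z)
B=lambda x,y,z:px(m,240+x/2.2-.3,90+y/2.2-.3,z)
print('square',A(154,324,.12),'round',A(223,321,.12),'bar',A(289,318,.12))
print('handle top',A(264,228,.16),'pad',A(413,256,.006))
for n,c in dict(c1=(110,237),c2=(113,276),c3=(110,357),c4=(204,274)).items(): print(n,B(*c,.02))
print('cup rim',B(192,375,.06))
print('box corners top', A(98,186,.11),A(342,176,.11),A(351,345,.11),A(103,358,.11))
print('jar',A(315,107,.11),'mortar',A(474,104,.09),'pestle',A(545,43,.11))
E
python3 -c "
import cv2
a=cv2.imread('pics/side0.png')
cv2.imwrite('pics/side0a.png',cv2.resize(a[110:340,120:350],None,fx=2.5,fy=2.5,interpolation=cv2.INTER_CUBIC))"
```

```text
square [0.4878 0.2395] round [0.4919 0.1584] bar [0.4961 0.0806]
handle top [0.5975 0.1074] pad [ 0.5867 -0.068 ]
c1 [ 0.6117 -0.1921]
c2 [ 0.5593 -0.1955]
c3 [ 0.4529 -0.1904]
c4 [ 0.563  -0.3172]
cup rim [ 0.4309 -0.2882]
box corners top [0.6559 0.3206] [0.6719 0.0222] [0.4651 0.007 ] [0.4477 0.3001]
jar [0.7601 0.0579] mortar [ 0.7733 -0.1436] pestle [ 0.8491 -0.233 ]
```

View pics/side0a.png

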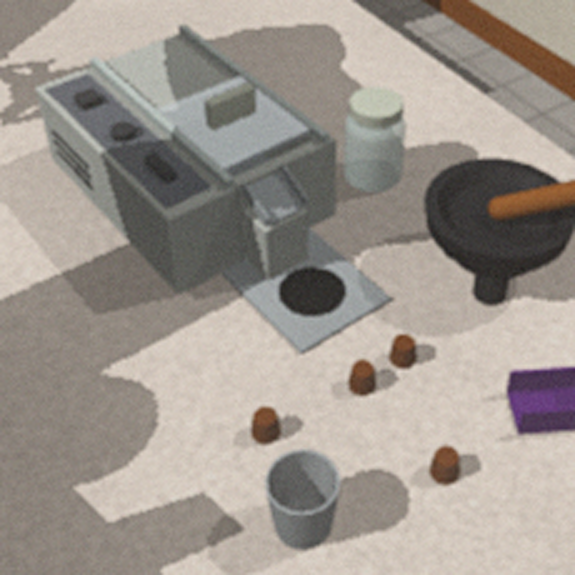

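```bash
python3 - <<'E'
from h import *
s=st(); print(move([.58,.11,.26],np.pi/2+.054,s))
E
```

```text
t 0.15 tcp [0.1614 0.5515 0.2306] jaw yaw 1.286 zax [-0.001 -0.001 -1.   ] F [0.1 0.3 0.2] gap 0.0855 q [1.15 0.31 0.05 1.3  0.   1.43]
{'x': -0.3061, 'y': 0.5258, 'z': -0.0291, 'ax': -0.0004, 'ay': 0.0013, 'az': -0.3388}
```

{"name": "carry_out", "arguments": {
  "plan": [
    {"x": -0.02, "y": 0.035, "z": -0.025, "az": -0.1, "hand": 0.6},
    {"x": -0.04, "y": 0.07, "z": -0.03, "az": -0.2, "hand": 0.6},
    {"x": -0.306, "y": 0.526, "z": -0.03, "az": -0.339, "hand": 0.6},
    {"x": -0.306, "y": 0.526, "z": -0.03, "az": -0.339, "hand": 0.6},
    {"x": -0.306, "y": 0.526, "z": -0.03, "az": -0.339, "hand": 0.6},
    {"x": -0.306, "y": 0.526, "z": -0.03, "az": -0.339, "hand": 0.6},
    {"x": -0.306, "y": 0.526, "z": -0.03, "az": -0.339, "hand": 0.6},
    {"x": -0.306, "y": 0.526, "z": -0.03, "az": -0.339, "hand": 0.6},
    {"x": -0.306, "y": 0.526, "z": -0.03, "az": -0.339, "hand": 0.6},
    {"x": -0.306, "y": 0.526, "z": -0.03, "az": -0.339, "hand": 0.6},
    {"x": -0.306, "y": 0.526, "z": -0.03, "az": -0.339, "hand": 0.6},
    {"x": -0.306, "y": 0.526, "z": -0.03, "az": -0.339, "hand": 0.6}
  ]
}}

```text
schema error: expected keys x, y, z, ax, ay, az, hand
```

```bash
python3 - <<'E'
from h import *
s=st(); print(move([.5975,.107,.26],np.pi/2+.054,s))
E
```

```text
t 0.15 tcp [0.1614 0.5515 0.2306] jaw yaw 1.286 zax [-0.001 -0.001 -1.   ] F [0.1 0.3 0.2] gap 0.0855 q [1.15 0.31 0.05 1.3  0.   1.43]
{'x': -0.3041, 'y': 0.5434, 'z': -0.0291, 'ax': -0.0004, 'ay': 0.0013, 'az': -0.3388}
```

{"name": "carry_out", "arguments": {
  "plan": [
    {"x": -0.02, "y": 0.035, "z": -0.025, "ax": 0, "ay": 0, "az": -0.1, "hand": 0.6},
    {"x": -0.04, "y": 0.07, "z": -0.03, "ax": 0, "ay": 0, "az": -0.2, "hand": 0.6},
    {"x": -0.306, "y": 0.526, "z": -0.03, "ax": 0, "ay": 0, "az": -0.339, "hand": 0.6},
    {"x": -0.306, "y": 0.526, "z": -0.03, "ax": 0, "ay": 0, "az": -0.339, "hand": 0.6},
    {"x": -0.306, "y": 0.526, "z": -0.03, "ax": 0, "ay": 0, "az": -0.339, "hand": 0.6},
    {"x": -0.306, "y": 0.526, "z": -0.03, "ax": 0, "ay": 0, "az": -0.339, "hand": 0.6},
    {"x": -0.306, "y": 0.526, "z": -0.03, "ax": 0, "ay": 0, "az": -0.339, "hand": 0.6},
    {"x": -0.306, "y": 0.526, "z": -0.03, "ax": 0, "ay": 0, "az": -0.339, "hand": 0.6},
    {"x": -0.306, "y": 0.526, "z": -0.03, "ax": 0, "ay": 0, "az": -0.339, "hand": 0.6},
    {"x": -0.306, "y": 0.526, "z": -0.03, "ax": 0, "ay": 0, "az": -0.339, "hand": 0.6},
    {"x": -0.306, "y": 0.526, "z": -0.03, "ax": 0, "ay": 0, "az": -0.339, "hand": 0.6},
    {"x": -0.306, "y": 0.526, "z": -0.03, "ax": 0, "ay": 0, "az": -0.339, "hand": 0.6}
  ]
}}

```text
clock: 1.15
tcp_pos: [0.4993, 0.1947, 0.2606]
orientation: [0.0, 0.688, 0.726, -0.001]
wrist_force: [-0.0, 1.0, 0.7]
finger_gap: 0.051
```

```bash
python3 - <<'E'
from h import *
s=st(); print(move([.5975,.107,.26],np.pi/2+.054,s))
E
```

```text
t 1.15 tcp [0.4993 0.1947 0.2606] jaw yaw 1.6248 zax [-0.001 -0.001 -1.   ] F [-0.   1.   0.7] gap 0.051 q [ 0.22  0.23  0.01  1.35 -0.    0.17]
{'x': -0.0929, 'y': 0.0933, 'z': 0.0006, 'ax': -0.0008, 'ay': 0.0011, 'az': 0.0}
```

{"name": "carry_out", "arguments": {
  "plan": [
    {"x": -0.093, "y": 0.093, "z": 0, "ax": 0, "ay": 0, "az": 0, "hand": 0.6},
    {"x": -0.093, "y": 0.093, "z": 0, "ax": 0, "ay": 0, "az": 0, "hand": 0.6},
    {"x": -0.093, "y": 0.093, "z": 0, "ax": 0, "ay": 0, "az": 0, "hand": 0.6},
    {"x": -0.093, "y": 0.093, "z": 0, "ax": 0, "ay": 0, "az": 0, "hand": 0.6},
    {"x": -0.093, "y": 0.093, "z": 0, "ax": 0, "ay": 0, "az": 0, "hand": 0.6},
    {"x": -0.093, "y": 0.093, "z": 0, "ax": 0, "ay": 0, "az": 0, "hand": 0.6}
  ]
}}

```text
clock: 1.65
tcp_pos: [0.5968, 0.1066, 0.2598]
orientation: [-0.001, 0.688, 0.726, -0.001]
wrist_force: [-0.4, 1.1, 0.2]
finger_gap: 0.0514
```

```bash
python3 - <<'E'
from h import *
s=st(); print(move([.5975,.107,.26],np.pi/2+.054,s)); print(viewer.camera_model('wrist'));snap('wrist','w1')
E
```

```text
t 1.65 tcp [0.5968 0.1066 0.2598] jaw yaw 1.6236 zax [-0.003 -0.001 -1.   ] F [-0.4  1.1  0.2] gap 0.0514 q [ 0.04  0.37  0.2   1.4  -0.   -0.01]
{'x': 0.0004, 'y': 0.0007, 'z': -0.0002, 'ax': -0.0029, 'ay': 0.0007, 'az': -0.0012}
{'vfov': 61.59449898528048, 'cx': 258.65156114340783, 'cy': 195.45126597544376, 'T': array([[-0.05267895,  0.95806205,  0.28167718,  0.52515757],
       [ 0.99861076,  0.05088362,  0.01368977,  0.10404819],
       [-0.00121711,  0.28200703, -0.95941157,  0.40198351],
       [ 0.        ,  0.        ,  0.        ,  1.        ]])}
```

View pics/w1.png

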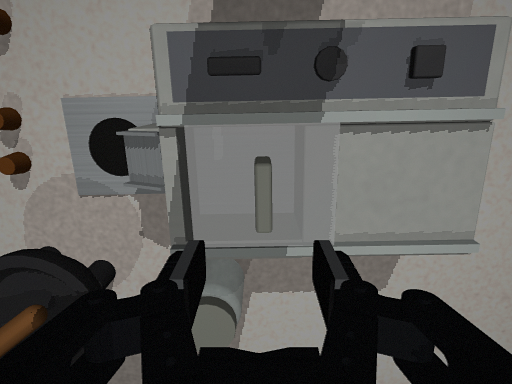

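```bash
python3 - <<'E'
from h import *
m=viewer.camera_model('wrist')
b,r,s=[px(m,u,v,.12) for u,v in((234,64),(330,62),(429,60))]
print(b,r,s); d=s-b; print(np.linalg.norm(d)/2, np.arctan2(-d[0],d[1]))
print('handle ends',px(m,263,164,.163),px(m,263,229,.163), px(m,256,190,.163),px(m,271,190,.163))
print('tcp-proj',proj(m,[.5968,.1066,.163]))
print('track front near',px(m,125,121,.121),px(m,505,113,.121),'far',px(m,170,250,.121),px(m,478,248,.121))
print('pad',px(m,118,146,.006), 'pad L',px(m,89,146,.006))
E
```

```text
[0.4971 0.0828] [0.4913 0.1608] [0.4855 0.2409]
0.07926249112915895 0.07324004664896726
handle ends [0.5701 0.1102] [0.6227 0.1133] [0.5907 0.106 ] [0.5901 0.1175]
tcp-proj [256.4 197.6]
track front near [ 0.5474 -0.0085] [0.5233 0.3131] far [0.6664 0.027 ] [0.6482 0.321 ]
pad [ 0.5873 -0.0653] pad L [ 0.5893 -0.1009]
```

```bash
python3 - <<'E'
from h import *
s=st(); print(move([.597,.1105,.136],np.pi/2+.063,s))
E
```

```text
t 1.7 tcp [0.5963 0.1074 0.2602] jaw yaw 1.625 zax [-0.002 -0.001 -1.   ] F [-0.3 -0.7  0. ] gap 0.0514 q [ 0.05  0.37  0.2   1.4  -0.   -0.01]
{'x': 0.0032, 'y': 0.0012, 'z': 0.1242, 'ax': -0.0025, 'ay': 0.0007, 'az': -0.0088}
```

{"name": "carry_out", "arguments": {
  "plan": [
    {"x": 0.003, "y": 0.001, "z": 0.03, "ax": 0, "ay": 0, "az": -0.009, "hand": 0.6},
    {"x": 0.003, "y": 0.001, "z": 0.06, "ax": 0, "ay": 0, "az": -0.009, "hand": 0.6},
    {"x": 0.003, "y": 0.001, "z": 0.09, "ax": 0, "ay": 0, "az": -0.009, "hand": 0.6},
    {"x": 0.003, "y": 0.001, "z": 0.11, "ax": 0, "ay": 0, "az": -0.009, "hand": 0.6},
    {"x": 0.003, "y": 0.001, "z": 0.124, "ax": 0, "ay": 0, "az": -0.009, "hand": 0.6},
    {"x": 0.003, "y": 0.001, "z": 0.124, "ax": 0, "ay": 0, "az": -0.009, "hand": 0.0},
    {"x": 0.003, "y": 0.001, "z": 0.124, "ax": 0, "ay": 0, "az": -0.009, "hand": 0.0},
    {"x": 0.003, "y": 0.001, "z": 0.124, "ax": 0, "ay": 0, "az": -0.009, "hand": 0.0},
    {"x": 0.003, "y": 0.001, "z": 0.124, "ax": 0, "ay": 0, "az": -0.009, "hand": 0.0},
    {"x": 0.003, "y": 0.001, "z": 0.124, "ax": 0, "ay": 0, "az": -0.009, "hand": 0.0}
  ],
  "squeeze": 30
}}

```text
clock: 2.53
tcp_pos: [0.597, 0.1111, 0.1379]
orientation: [-0.0, 0.684, 0.729, -0.0]
wrist_force: [-2.9, 1.8, 3.8]
finger_gap: 0.0129
```

```bash
python3 - <<'E'
from h import *
s=st(); p=s['tcp_pos'];a=.062;print(move(p+.142*np.array([-np.sin(a),np.cos(a),0]),None,s))
E
```

```text
t 2.53 tcp [0.597  0.1111 0.1379] jaw yaw 1.6351 zax [-0.001  0.    -1.   ] F [-2.9  1.8  3.8] gap 0.0129 q [ 0.05  0.42 -0.04  1.12  0.   -0.01]
{'x': 0.142, 'y': 0.0003, 'z': 0.0}
```

{"name": "carry_out", "arguments": {
  "plan": [
    {"x": 0.015, "y": 0, "z": -0.001, "ax": 0, "ay": 0, "az": 0, "hand": 0},
    {"x": 0.03, "y": 0, "z": -0.001, "ax": 0, "ay": 0, "az": 0, "hand": 0},
    {"x": 0.05, "y": 0, "z": -0.001, "ax": 0, "ay": 0, "az": 0, "hand": 0},
    {"x": 0.07, "y": 0, "z": -0.001, "ax": 0, "ay": 0, "az": 0, "hand": 0},
    {"x": 0.09, "y": 0, "z": -0.001, "ax": 0, "ay": 0, "az": 0, "hand": 0},
    {"x": 0.11, "y": 0, "z": -0.001, "ax": 0, "ay": 0, "az": 0, "hand": 0},
    {"x": 0.125, "y": 0, "z": -0.001, "ax": 0, "ay": 0, "az": 0, "hand": 0},
    {"x": 0.135, "y": 0, "z": -0.001, "ax": 0, "ay": 0, "az": 0, "hand": 0},
    {"x": 0.141, "y": 0, "z": -0.001, "ax": 0, "ay": 0, "az": 0, "hand": 0},
    {"x": 0.141, "y": 0, "z": -0.001, "ax": 0, "ay": 0, "az": 0, "hand": 0},
    {"x": 0.141, "y": 0, "z": -0.001, "ax": 0, "ay": 0, "az": 0, "hand": 0}
  ]
}}

```text
clock: 3.45
tcp_pos: [0.5884, 0.2308, 0.1379]
orientation: [0.013, 0.689, 0.725, -0.016]
wrist_force: [1.9, -65.8, 0.5]
finger_gap: 0.0132
```

```bash
python3 - <<'E'
from h import *
s=st()
E
```

```text
t 3.45 tcp [0.5884 0.2308 0.1379] jaw yaw 1.6214 zax [-0.003 -0.041 -0.999] F [  1.9 -65.8   0.5] gap 0.0132 q [ 0.27  0.48  0.06  1.17 -0.04  0.22]
```

{"name": "carry_out", "arguments": {
  "plan": [
    {"x": -0.01, "y": 0, "z": 0, "ax": 0, "ay": 0, "az": 0, "hand": 0},
    {"x": -0.01, "y": 0, "z": 0, "ax": 0, "ay": 0, "az": 0, "hand": 0}
  ]
}}

```text
clock: 3.62
tcp_pos: [0.5894, 0.2166, 0.138]
orientation: [0.013, 0.691, 0.723, -0.017]
wrist_force: [-0.1, -1.6, -8.4]
finger_gap: 0.013
```

```bash
python3 - <<'E'
from h import *
s=st();snap('side','s2',(100,80,300,260),3);snap('top','t2',(80,130,300,280),3)
E
```

```text
t 3.62 tcp [0.5894 0.2166 0.138 ] jaw yaw 1.6165 zax [-0.004 -0.043 -0.999] F [-0.1 -1.6 -8.4] gap 0.013 q [ 0.24  0.47  0.05  1.16 -0.04  0.2 ]
```

View pics/s2.png

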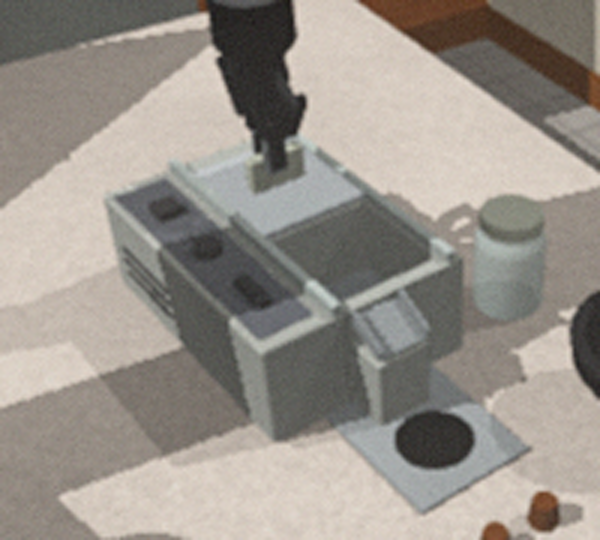

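View pics/t2.png

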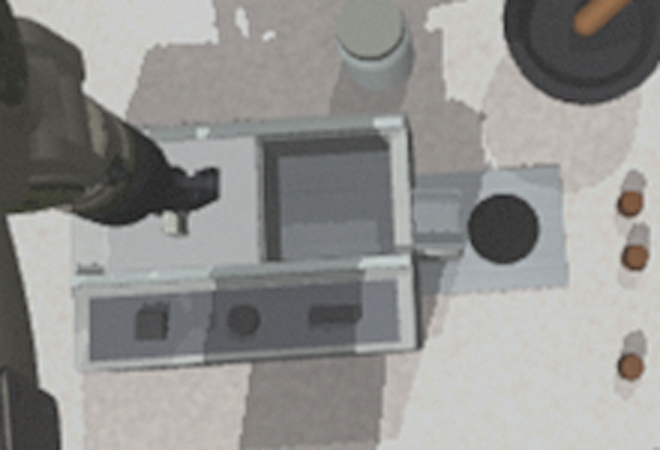

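```bash
python3 - <<'E'
from h import *
m=viewer.camera_model('top')
A=lambda x,y,z:px(m,80+x/3,130+y/3,z)
print('handle near end',A(176,213,.163),'guard edge',A(259,250,.127),A(257,140,.127),'guard far edge',A(108,262,.127))
print('hopper inner right',A(393,250,.11),A(390,150,.11))
print('left end',A(76,270,.121),A(86,355,.11),'right',A(413,345,.11),A(409,120,.121),A(412,265,.121))
print('keys',A(152,322,.12),A(243,320,.12),A(335,314,.12))
print('pad',A(503,229,.005))
snap('wrist','w2')
E
```

```text
handle near end [0.5764 0.2094] guard edge [0.5496 0.1458] [0.6475 0.1518] guard far edge [0.538  0.2758]
hopper inner right [0.5526 0.0307] [0.6432 0.0355]
left end [0.5313 0.305 ] [0.4583 0.2953] right [0.469  0.0112] [0.6686 0.0182] [0.5383 0.0128]
keys [0.4868 0.2369] [0.4892 0.1585] [0.495 0.079]
pad [ 0.586  -0.0687]
```

View pics/w2.png

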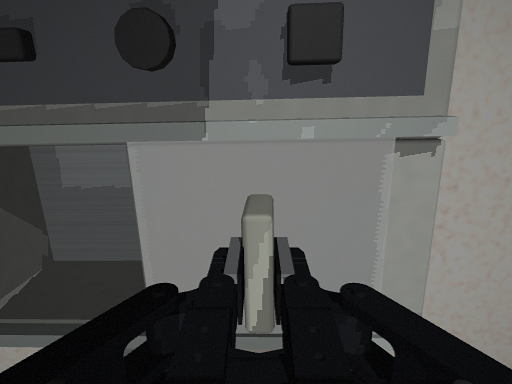

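{"name": "carry_out", "arguments": {
  "plan": [
    {"x": 0.007, "y": 0, "z": 0, "ax": 0, "ay": 0, "az": 0, "hand": 0},
    {"x": 0.012, "y": 0, "z": 0, "ax": 0, "ay": 0, "az": 0, "hand": 0},
    {"x": 0.012, "y": 0, "z": 0, "ax": 0, "ay": 0, "az": 0, "hand": 0},
    {"x": 0.012, "y": 0, "z": 0, "ax": 0, "ay": 0, "az": 0, "hand": 0},
    {"x": 0.012, "y": 0, "z": 0, "ax": 0, "ay": 0, "az": 0, "hand": 0}
  ]
}}

```text
clock: 4.18
tcp_pos: [0.5884, 0.23, 0.1379]
orientation: [0.016, 0.689, 0.724, -0.019]
wrist_force: [0.3, -17.7, -1.7]
finger_gap: 0.0128
```

```bash
python3 - <<'E'
from h import *
s=st()
a=.062
h=np.array([.597,.1111])-.02*np.array([-np.sin(a),np.cos(a)]);print('hopper',h)
E
```

```text
t 4.18 tcp [0.5884 0.23   0.1379] jaw yaw 1.6201 zax [-0.003 -0.049 -0.999] F [  0.3 -17.7  -1.7] gap 0.0128 q [ 0.27  0.48  0.06  1.17 -0.05  0.22]
hopper [0.59823921 0.09113843]
```

{"name": "carry_out", "arguments": {
  "plan": [
    {"x": -0.002, "y": 0, "z": 0, "ax": 0, "ay": 0, "az": 0, "hand": 0.4},
    {"x": -0.002, "y": 0, "z": 0, "ax": 0, "ay": 0, "az": 0, "hand": 0.4},
    {"x": -0.002, "y": 0, "z": 0, "ax": 0, "ay": 0, "az": 0, "hand": 0.4},
    {"x": -0.002, "y": 0, "z": -0.03, "ax": 0, "ay": 0, "az": 0, "hand": 0.4},
    {"x": -0.002, "y": 0, "z": -0.06, "ax": 0, "ay": 0, "az": 0, "hand": 0.4},
    {"x": -0.002, "y": 0, "z": -0.1, "ax": 0, "ay": 0, "az": 0, "hand": 0.4},
    {"x": -0.002, "y": 0, "z": -0.12, "ax": 0, "ay": 0, "az": 0, "hand": 0.6}
  ]
}}

```text
clock: 4.77
tcp_pos: [0.5897, 0.236, 0.2634]
orientation: [0.017, 0.689, 0.725, -0.015]
wrist_force: [0.0, -0.2, 0.5]
finger_gap: 0.0452
```

```bash
python3 - <<'E'
from h import *
s=st();print(move([.60,-.13,.26],np.pi/2,s)); snap('top','t3',(80,130,350,290),2.4)
E
```

```text
t 4.77 tcp [0.5897 0.236  0.2634] jaw yaw 1.6215 zax [ 0.004 -0.046 -0.999] F [ 0.  -0.2  0.5] gap 0.0452 q [ 0.28  0.44  0.31  1.45 -0.05  0.23]
{'x': -0.3655, 'y': -0.0083, 'z': 0.0203, 'ax': 0.0027, 'ay': 0.0463, 'az': 0.0508}
```

View pics/t3.png

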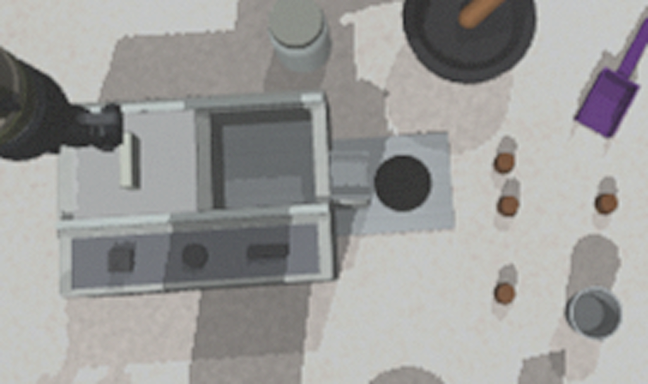

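{"name": "carry_out", "arguments": {
  "plan": [
    {"x": -0.38, "y": -0.008, "z": 0.02, "ax": 0, "ay": 0.046, "az": 0.05, "hand": 0.6},
    {"x": -0.38, "y": -0.008, "z": 0.02, "ax": 0, "ay": 0.046, "az": 0.05, "hand": 0.6},
    {"x": -0.38, "y": -0.008, "z": 0.02, "ax": 0, "ay": 0.046, "az": 0.05, "hand": 0.6},
    {"x": -0.38, "y": -0.008, "z": 0.02, "ax": 0, "ay": 0.046, "az": 0.05, "hand": 0.6},
    {"x": -0.38, "y": -0.008, "z": 0.02, "ax": 0, "ay": 0.046, "az": 0.05, "hand": 0.6},
    {"x": -0.38, "y": -0.008, "z": 0.02, "ax": 0, "ay": 0.046, "az": 0.05, "hand": 0.6},
    {"x": -0.38, "y": -0.008, "z": 0.02, "ax": 0, "ay": 0.046, "az": 0.05, "hand": 0.6},
    {"x": -0.38, "y": -0.008, "z": 0.02, "ax": 0, "ay": 0.046, "az": 0.05, "hand": 0.6},
    {"x": -0.42, "y": -0.008, "z": 0.02, "ax": 0, "ay": 0.046, "az": 0.05, "hand": 0.6},
    {"x": -0.42, "y": -0.008, "z": 0.02, "ax": 0, "ay": 0.046, "az": 0.05, "hand": 0.6},
    {"x": -0.42, "y": -0.008, "z": 0.02, "ax": 0, "ay": 0.046, "az": 0.05, "hand": 0.6},
    {"x": -0.42, "y": -0.008, "z": 0.02, "ax": 0, "ay": 0.046, "az": 0.05, "hand": 0.6}
  ]
}}

```text
clock: 5.82
tcp_pos: [0.6051, -0.1857, 0.2657]
orientation: [0.003, 0.708, 0.706, 0.004]
wrist_force: [-0.0, 1.0, 0.2]
finger_gap: 0.0512
```

```bash
python3 - <<'E'
from h import *
s=st();snap('wrist','w4');m=viewer.camera_model('wrist')
for c in [(.6117,-.1921),(.5593,-.1955),(.4529,-.1904),(.563,-.3172)]: print(proj(m,[*c,.026]))
E
```

```text
t 5.82 tcp [ 0.6051 -0.1857  0.2657] jaw yaw 1.5685 zax [ 0.009  0.001 -1.   ] F [-0.   1.   0.2] gap 0.0512 q [-0.43  0.42  0.28  1.43  0.01 -0.42]
[250.7 166.3]
[247.4 121.8]
[251.2  19. ]
[142.5 125.1]
```

View pics/w4.png

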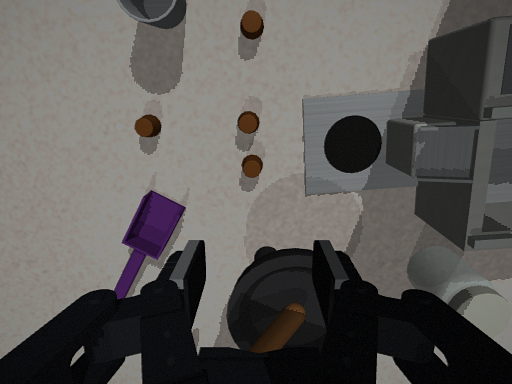

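```bash
python3 - <<'E'
import cv2
a=cv2.imread('pics/w4.png')
cv2.imwrite('pics/w4a.png',cv2.resize(a[0:190,110:370],None,fx=3,fy=3,interpolation=cv2.INTER_CUBIC))
E
```

```text
(no output)
```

View pics/w4a.png

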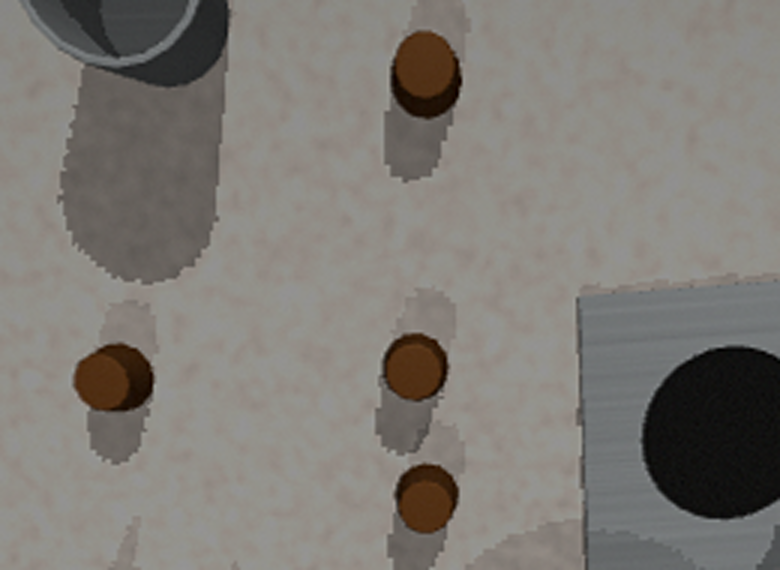

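```bash
python3 - <<'E'
from h import *
m=viewer.camera_model('wrist')
for u,v in [(252,168),(248.3,122.3),(251.7,21.3),(144.7,128)]: print(px(m,u,v,.026))
print('pad',px(m,353,144,.005))
s=st();print(move([.613,-.1932,.10],np.pi/2,s),move([.613,-.1932,.004],np.pi/2,s))
E
```

```text
[ 0.6138 -0.1906]
[ 0.5599 -0.1945]
[ 0.4551 -0.1899]
[ 0.5664 -0.315 ]
pad [ 0.5879 -0.065 ]
t 5.87 tcp [ 0.605  -0.184   0.2658] jaw yaw 1.5707 zax [ 0.009  0.002 -1.   ] F [-0.8  0.1  0.2] gap 0.0517 q [-0.42  0.42  0.28  1.43  0.01 -0.42]
{'x': -0.0096, 'y': 0.0066, 'z': 0.1659, 'ax': 0.0089, 'ay': -0.0019, 'az': -0.0001} {'x': -0.0097, 'y': 0.0057, 'z': 0.2619, 'ax': 0.0089, 'ay': -0.0019, 'az': -0.0001}
```

{"name": "carry_out", "arguments": {
  "plan": [
    {"x": -0.008, "y": 0.006, "z": 0.04, "ax": 0.009, "ay": 0, "az": 0, "hand": 0.6},
    {"x": -0.008, "y": 0.006, "z": 0.08, "ax": 0.009, "ay": 0, "az": 0, "hand": 0.6},
    {"x": -0.008, "y": 0.006, "z": 0.12, "ax": 0.009, "ay": 0, "az": 0, "hand": 0.6},
    {"x": -0.008, "y": 0.006, "z": 0.16, "ax": 0.009, "ay": 0, "az": 0, "hand": 0.6},
    {"x": -0.008, "y": 0.006, "z": 0.2, "ax": 0.009, "ay": 0, "az": 0, "hand": 0.6},
    {"x": -0.008, "y": 0.006, "z": 0.23, "ax": 0.009, "ay": 0, "az": 0, "hand": 0.6},
    {"x": -0.008, "y": 0.006, "z": 0.25, "ax": 0.009, "ay": 0, "az": 0, "hand": 0.6},
    {"x": -0.008, "y": 0.006, "z": 0.261, "ax": 0.009, "ay": 0, "az": 0, "hand": 0.6},
    {"x": -0.008, "y": 0.006, "z": 0.261, "ax": 0.009, "ay": 0, "az": 0, "hand": 0.6},
    {"x": -0.008, "y": 0.006, "z": 0.261, "ax": 0.009, "ay": 0, "az": 0, "hand": 0.1},
    {"x": -0.008, "y": 0.006, "z": 0.261, "ax": 0.009, "ay": 0, "az": 0, "hand": 0.1},
    {"x": -0.008, "y": 0.006, "z": 0.261, "ax": 0.009, "ay": 0, "az": 0, "hand": 0.1}
  ]
}}

```text
clock: 6.87
tcp_pos: [0.6151, -0.1917, 0.0074]
orientation: [0.001, 0.707, 0.707, 0.001]
wrist_force: [-0.4, -0.4, 0.4]
finger_gap: 0.0234
```

```bash
python3 - <<'E'
from h import *
s=st()
E
```

```text
t 6.87 tcp [ 0.6151 -0.1917  0.0074] jaw yaw 1.5713 zax [ 0.004  0.    -1.   ] F [-0.4 -0.4  0.4] gap 0.0234 q [-0.43  0.59 -0.1   0.88  0.   -0.43]
```

{"name": "carry_out", "arguments": {
  "plan": [
    {"x": 0, "y": 0, "z": -0.035, "ax": 0, "ay": 0, "az": 0, "hand": 0.1},
    {"x": 0, "y": 0, "z": -0.075, "ax": 0, "ay": 0, "az": 0, "hand": 0.1},
    {"x": 0, "y": 0, "z": -0.115, "ax": 0, "ay": 0, "az": 0, "hand": 0.1},
    {"x": 0.02, "y": 0, "z": -0.15, "ax": 0, "ay": 0, "az": 0, "hand": 0.1},
    {"x": 0.06, "y": 0, "z": -0.16, "ax": 0, "ay": 0, "az": -0.03, "hand": 0.1},
    {"x": 0.1, "y": 0, "z": -0.16, "ax": 0, "ay": 0, "az": -0.06, "hand": 0.1},
    {"x": 0.14, "y": 0, "z": -0.16, "ax": 0, "ay": 0, "az": -0.06, "hand": 0.1},
    {"x": 0.18, "y": 0, "z": -0.16, "ax": 0, "ay": 0, "az": -0.06, "hand": 0.1},
    {"x": 0.22, "y": 0.003, "z": -0.16, "ax": 0, "ay": 0, "az": -0.06, "hand": 0.1},
    {"x": 0.25, "y": 0.003, "z": -0.16, "ax": 0, "ay": 0, "az": -0.06, "hand": 0.1},
    {"x": 0.272, "y": 0.003, "z": -0.16, "ax": 0, "ay": 0, "az": -0.06, "hand": 0.1},
    {"x": 0.272, "y": 0.003, "z": -0.16, "ax": 0, "ay": 0, "az": -0.06, "hand": 0.1}
  ]
}}

```text
clock: 7.87
tcp_pos: [0.6175, 0.0848, 0.1694]
orientation: [0.002, 0.684, 0.73, 0.003]
wrist_force: [0.3, 1.0, -0.7]
finger_gap: 0.0235
```

```bash
python3 - <<'E'
from h import *
s=st();print(move([.618,.082,.072],np.pi/2+.06,s));snap('wrist','w5')
E
```

```text
t 7.87 tcp [0.6175 0.0848 0.1694] jaw yaw 1.6365 zax [ 0.007  0.002 -1.   ] F [ 0.3  1.  -0.7] gap 0.0235 q [ 0.01  0.42  0.05  1.2   0.   -0.06]
{'x': -0.0029, 'y': -0.0004, 'z': 0.0974, 'ax': 0.0067, 'ay': -0.0015, 'az': 0.0057}
```

View pics/w5.png

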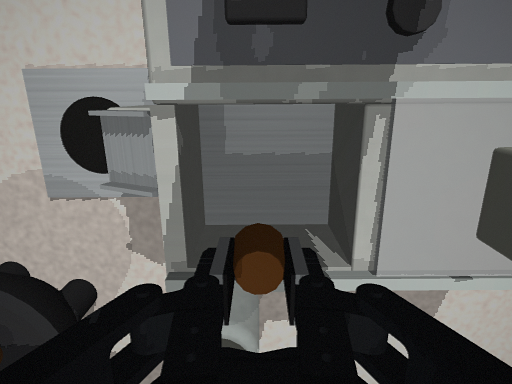

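```bash
python3 - <<'E'
from h import *
m=viewer.camera_model('wrist')
for z in(.03,.035): print('floor far L,R',px(m,207,226,z),px(m,330,226,z))
for z in(.11,): print('rim far',px(m,190,262,z),px(m,357,268,z),px(m,184,104,z),px(m,357,104,z))
E
```

```text
floor far L,R [0.663 0.038] [0.6556 0.1531]
floor far L,R [0.6609 0.0387] [0.6536 0.1518]
rim far [0.657  0.0384] [0.6542 0.1549] [0.5514 0.0345] [0.5447 0.138 ]
```

{"name": "carry_out", "arguments": {
  "plan": [
    {"x": 0, "y": 0, "z": 0.035, "ax": 0.006, "ay": 0, "az": 0, "hand": 0.1},
    {"x": 0, "y": 0, "z": 0.07, "ax": 0.006, "ay": 0, "az": 0, "hand": 0.1},
    {"x": 0, "y": 0, "z": 0.095, "ax": 0.006, "ay": 0, "az": 0, "hand": 0.1},
    {"x": 0, "y": 0, "z": 0.098, "ax": 0.006, "ay": 0, "az": 0, "hand": 0.1},
    {"x": 0, "y": 0, "z": 0.098, "ax": 0.006, "ay": 0, "az": 0, "hand": 0.5},
    {"x": 0, "y": 0, "z": 0.098, "ax": 0.006, "ay": 0, "az": 0, "hand": 0.5},
    {"x": 0, "y": 0, "z": 0.098, "ax": 0.006, "ay": 0, "az": 0, "hand": 0.5},
    {"x": 0, "y": 0, "z": 0.06, "ax": 0.006, "ay": 0, "az": 0, "hand": 0.5},
    {"x": 0, "y": 0, "z": 0.02, "ax": 0.006, "ay": 0, "az": 0, "hand": 0.5},
    {"x": 0, "y": 0, "z": -0.01, "ax": 0.006, "ay": 0, "az": 0, "hand": 0.5},
    {"x": -0.03, "y": -0.01, "z": -0.02, "ax": 0.006, "ay": 0, "az": 0.03, "hand": 0.6},
    {"x": -0.07, "y": -0.02, "z": -0.03, "ax": 0.006, "ay": 0, "az": 0.06, "hand": 0.6}
  ]
}}

```text
clock: 8.92
tcp_pos: [0.6045, 0.0136, 0.2043]
orientation: [0.003, 0.704, 0.71, 0.003]
wrist_force: [0.6, -0.7, -0.2]
finger_gap: 0.0515
```

```bash
python3 - <<'E'
from h import *
s=st();print(move([.5597,-.195,.20],np.pi/2,s));snap('wrist','w6');snap('top','t6',(80,130,350,290),2.4)
E
```

```text
t 8.92 tcp [0.6045 0.0136 0.2043] jaw yaw 1.5787 zax [ 0.009 -0.    -1.   ] F [ 0.6 -0.7 -0.2] gap 0.0515 q [-0.11  0.37  0.06  1.25  0.   -0.12]
{'x': -0.2082, 'y': -0.0465, 'z': 0.0039, 'ax': 0.0092, 'ay': 0.0001, 'az': 0.0079}
```

View pics/w6.png

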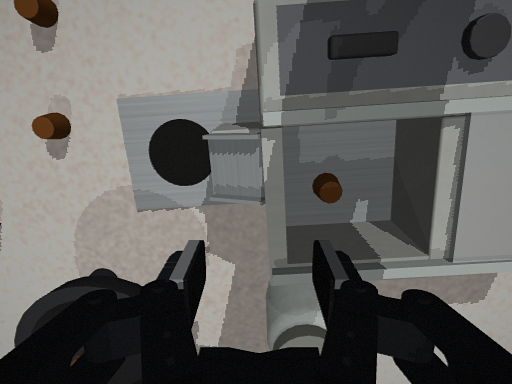

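View pics/t6.png

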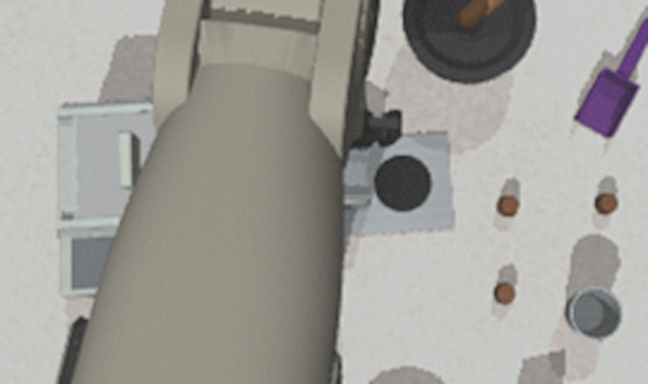

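{"name": "carry_out", "arguments": {
  "plan": [
    {"x": -0.04, "y": -0.01, "z": 0, "ax": 0.009, "ay": 0, "az": 0.008, "hand": 0.6},
    {"x": -0.08, "y": -0.02, "z": 0, "ax": 0.009, "ay": 0, "az": 0.008, "hand": 0.6},
    {"x": -0.12, "y": -0.03, "z": 0, "ax": 0.009, "ay": 0, "az": 0.008, "hand": 0.6},
    {"x": -0.16, "y": -0.04, "z": 0.01, "ax": 0.009, "ay": 0, "az": 0.008, "hand": 0.6},
    {"x": -0.195, "y": -0.046, "z": 0.03, "ax": 0.009, "ay": 0, "az": 0.008, "hand": 0.6},
    {"x": -0.208, "y": -0.046, "z": 0.06, "ax": 0.009, "ay": 0, "az": 0.008, "hand": 0.6},
    {"x": -0.208, "y": -0.046, "z": 0.1, "ax": 0.009, "ay": 0, "az": 0.008, "hand": 0.6},
    {"x": -0.208, "y": -0.046, "z": 0.14, "ax": 0.009, "ay": 0, "az": 0.008, "hand": 0.6},
    {"x": -0.208, "y": -0.046, "z": 0.175, "ax": 0.009, "ay": 0, "az": 0.008, "hand": 0.6},
    {"x": -0.208, "y": -0.046, "z": 0.192, "ax": 0.009, "ay": 0, "az": 0.008, "hand": 0.6},
    {"x": -0.208, "y": -0.046, "z": 0.199, "ax": 0.009, "ay": 0, "az": 0.008, "hand": 0.6},
    {"x": -0.208, "y": -0.046, "z": 0.199, "ax": 0.009, "ay": 0, "az": 0.008, "hand": 0.6}
  ]
}}

```text
clock: 10.02
tcp_pos: [0.559, -0.2007, 0.0046]
orientation: [0.0, 0.71, 0.704, -0.001]
wrist_force: [-1.0, 0.2, 0.6]
finger_gap: 0.0513
```

```bash
python3 - <<'E'
from h import *
s=st();print(move([.5597,-.195,.006],np.pi/2,s));print(move([.57,.105,.17],np.pi/2+.06,s))
E
```

```text
t 10.02 tcp [ 0.559  -0.2007  0.0046] jaw yaw 1.5615 zax [-0.002 -0.002 -1.   ] F [-1.   0.2  0.6] gap 0.0513 q [-0.48  0.51 -0.25  0.82 -0.   -0.47]
{'x': 0.0057, 'y': 0.0007, 'z': -0.0014, 'ax': -0.0017, 'ay': 0.0018, 'az': -0.0093}
{'x': 0.3055, 'y': 0.0079, 'z': -0.1659, 'ax': -0.0018, 'ay': 0.0017, 'az': -0.0693}
```

{"name": "carry_out", "arguments": {
  "plan": [
    {"x": 0.005, "y": 0, "z": -0.001, "ax": 0, "ay": 0, "az": -0.009, "hand": 0.1},
    {"x": 0.005, "y": 0, "z": -0.001, "ax": 0, "ay": 0, "az": -0.009, "hand": 0.1},
    {"x": 0.005, "y": 0, "z": -0.001, "ax": 0, "ay": 0, "az": -0.009, "hand": 0.1},
    {"x": 0.005, "y": 0, "z": -0.001, "ax": 0, "ay": 0, "az": -0.009, "hand": 0.1},
    {"x": 0.005, "y": 0, "z": -0.035, "ax": 0, "ay": 0, "az": -0.009, "hand": 0.1},
    {"x": 0.005, "y": 0, "z": -0.075, "ax": 0, "ay": 0, "az": -0.009, "hand": 0.1},
    {"x": 0.015, "y": 0, "z": -0.115, "ax": 0, "ay": 0, "az": -0.009, "hand": 0.1},
    {"x": 0.035, "y": 0, "z": -0.15, "ax": 0, "ay": 0, "az": -0.009, "hand": 0.1},
    {"x": 0.07, "y": 0.002, "z": -0.165, "ax": 0, "ay": 0, "az": -0.03, "hand": 0.1},
    {"x": 0.11, "y": 0.004, "z": -0.165, "ax": 0, "ay": 0, "az": -0.05, "hand": 0.1},
    {"x": 0.15, "y": 0.006, "z": -0.165, "ax": 0, "ay": 0, "az": -0.07, "hand": 0.1},
    {"x": 0.19, "y": 0.008, "z": -0.165, "ax": 0, "ay": 0, "az": -0.07, "hand": 0.1}
  ]
}}

```text
clock: 11.02
tcp_pos: [0.5698, -0.0092, 0.1714]
orientation: [0.002, 0.685, 0.728, -0.0]
wrist_force: [0.3, -0.2, -1.1]
finger_gap: 0.0231
```

```bash
python3 - <<'E'
from h import *
s=st();print(move([.573,.10,.17],np.pi/2+.06,s))
E
```

```text
t 11.02 tcp [ 0.5698 -0.0092  0.1714] jaw yaw 1.6314 zax [ 0.002 -0.002 -1.   ] F [ 0.3 -0.2 -1.1] gap 0.0231 q [-0.16  0.32 -0.09  1.16 -0.   -0.22]
{'x': 0.1088, 'y': 0.0098, 'z': 0.0012, 'ax': 0.002, 'ay': 0.0026, 'az': 0.0006}
```

{"name": "carry_out", "arguments": {
  "plan": [
    {"x": 0.04, "y": 0.004, "z": 0, "ax": 0, "ay": 0, "az": 0, "hand": 0.1},
    {"x": 0.08, "y": 0.008, "z": 0, "ax": 0, "ay": 0, "az": 0, "hand": 0.1},
    {"x": 0.106, "y": 0.008, "z": 0, "ax": 0, "ay": 0, "az": 0, "hand": 0.1},
    {"x": 0.106, "y": 0.008, "z": 0.01, "ax": 0, "ay": 0, "az": 0, "hand": 0.1},
    {"x": 0.106, "y": 0.008, "z": 0.04, "ax": 0, "ay": 0, "az": 0, "hand": 0.1},
    {"x": 0.106, "y": 0.008, "z": 0.075, "ax": 0, "ay": 0, "az": 0, "hand": 0.1},
    {"x": 0.106, "y": 0.008, "z": 0.098, "ax": 0, "ay": 0, "az": 0, "hand": 0.1},
    {"x": 0.106, "y": 0.008, "z": 0.098, "ax": 0, "ay": 0, "az": 0, "hand": 0.1},
    {"x": 0.106, "y": 0.008, "z": 0.098, "ax": 0, "ay": 0, "az": 0, "hand": 0.5},
    {"x": 0.106, "y": 0.008, "z": 0.098, "ax": 0, "ay": 0, "az": 0, "hand": 0.5},
    {"x": 0.106, "y": 0.008, "z": 0.098, "ax": 0, "ay": 0, "az": 0, "hand": 0.5},
    {"x": 0.106, "y": 0.008, "z": 0.06, "ax": 0, "ay": 0, "az": 0, "hand": 0.5}
  ]
}}

```text
clock: 12.02
tcp_pos: [0.568, 0.0965, 0.107]
orientation: [-0.002, 0.686, 0.728, -0.003]
wrist_force: [-0.8, -0.7, -0.5]
finger_gap: 0.0428
```

```bash
python3 - <<'E'
from h import *
s=st();print(move([.565,-.316,.20],np.pi/2,s))
E
```

```text
t 12.02 tcp [0.568  0.0965 0.107 ] jaw yaw 1.6309 zax [-0.007 -0.003 -1.   ] F [-0.8 -0.7 -0.5] gap 0.0428 q [ 0.03  0.39 -0.16  1.03 -0.   -0.03]
{'x': -0.4118, 'y': -0.0284, 'z': -0.0918, 'ax': -0.0069, 'ay': 0.0026, 'az': 0.0601}
```

{"name": "carry_out", "arguments": {
  "plan": [
    {"x": 0, "y": 0, "z": -0.04, "ax": 0, "ay": 0, "az": 0, "hand": 0.5},
    {"x": 0, "y": 0, "z": -0.08, "ax": 0, "ay": 0, "az": 0, "hand": 0.5},
    {"x": -0.04, "y": 0, "z": -0.092, "ax": -0.007, "ay": 0, "az": 0.02, "hand": 0.6},
    {"x": -0.08, "y": 0, "z": -0.092, "ax": -0.007, "ay": 0, "az": 0.04, "hand": 0.6},
    {"x": -0.12, "y": -0.006, "z": -0.092, "ax": -0.007, "ay": 0, "az": 0.06, "hand": 0.6},
    {"x": -0.16, "y": -0.01, "z": -0.092, "ax": -0.007, "ay": 0, "az": 0.06, "hand": 0.6},
    {"x": -0.2, "y": -0.014, "z": -0.092, "ax": -0.007, "ay": 0, "az": 0.06, "hand": 0.6},
    {"x": -0.24, "y": -0.018, "z": -0.092, "ax": -0.007, "ay": 0, "az": 0.06, "hand": 0.6},
    {"x": -0.28, "y": -0.022, "z": -0.092, "ax": -0.007, "ay": 0, "az": 0.06, "hand": 0.6},
    {"x": -0.32, "y": -0.026, "z": -0.092, "ax": -0.007, "ay": 0, "az": 0.06, "hand": 0.6},
    {"x": -0.36, "y": -0.028, "z": -0.092, "ax": -0.007, "ay": 0, "az": 0.06, "hand": 0.6},
    {"x": -0.38, "y": -0.028, "z": -0.092, "ax": -0.007, "ay": 0, "az": 0.06, "hand": 0.6}
  ]
}}

```text
clock: 13.02
tcp_pos: [0.5636, -0.2897, 0.2025]
orientation: [0.004, 0.708, 0.706, -0.001]
wrist_force: [1.3, -0.5, 0.7]
finger_gap: 0.0513
```

```bash
python3 - <<'E'
from h import *
s=st();snap('wrist','w7');snap('top','t7',(80,130,350,290),2.4);s=st();print(move([.565,-.316,.006],np.pi/2,s));m=viewer.camera_model('wrist');print(proj(m,[.565,-.316,.026]))
E
```

```text
t 13.02 tcp [ 0.5636 -0.2897  0.2025] jaw yaw 1.567 zax [ 0.004 -0.007 -1.   ] F [ 1.3 -0.5  0.7] gap 0.0513 q [-0.6   0.43  0.15  1.28 -0.   -0.6 ]
t 13.12 tcp [ 0.5638 -0.2891  0.202 ] jaw yaw 1.5656 zax [ 0.003 -0.006 -1.   ] F [0.  0.9 0.1] gap 0.0515 q [-0.6   0.43  0.15  1.28 -0.   -0.59]
{'x': -0.0257, 'y': 0.0007, 'z': 0.1961, 'ax': 0.0035, 'ay': 0.0057, 'az': -0.0052}
[232. 175.]
```

View pics/w7.png

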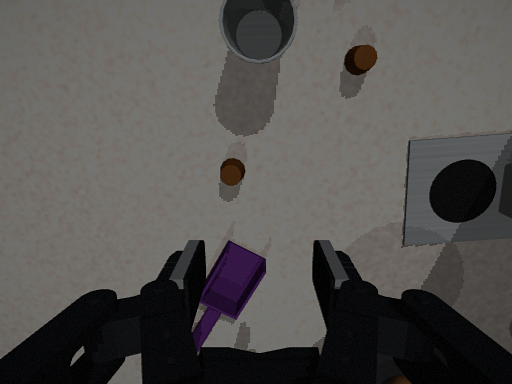

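View pics/t7.png

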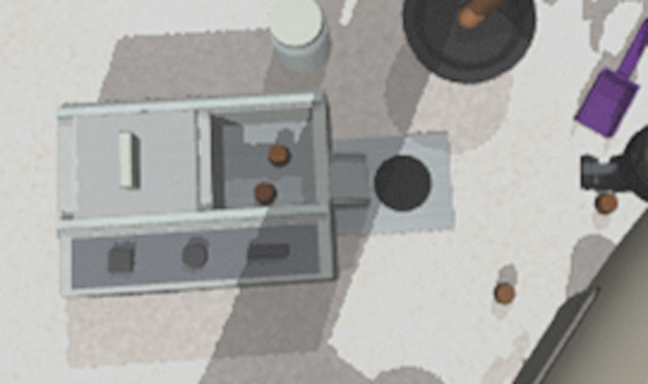

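Two cones are in the hopper. In the wrist view c4's top is at about (232,175), where the projection put it. The scoop is clear, so I go down for c4.

{"name": "carry_out", "arguments": {
  "plan": [
    {"x": -0.025, "y": 0.001, "z": 0.03, "ax": 0.003, "ay": 0.006, "az": 0, "hand": 0.6},
    {"x": -0.025, "y": 0.001, "z": 0.07, "ax": 0.003, "ay": 0.006, "az": 0, "hand": 0.6},
    {"x": -0.025, "y": 0.001, "z": 0.11, "ax": 0.003, "ay": 0.006, "az": 0, "hand": 0.6},
    {"x": -0.025, "y": 0.001, "z": 0.15, "ax": 0.003, "ay": 0.006, "az": 0, "hand": 0.6},
    {"x": -0.025, "y": 0.001, "z": 0.18, "ax": 0.003, "ay": 0.006, "az": 0, "hand": 0.6},
    {"x": -0.025, "y": 0.001, "z": 0.195, "ax": 0.003, "ay": 0.006, "az": 0, "hand": 0.6},
    {"x": -0.025, "y": 0.001, "z": 0.196, "ax": 0.003, "ay": 0.006, "az": 0, "hand": 0.6},
    {"x": -0.025, "y": 0.001, "z": 0.196, "ax": 0.003, "ay": 0.006, "az": 0, "hand": 0.1},
    {"x": -0.025, "y": 0.001, "z": 0.196, "ax": 0.003, "ay": 0.006, "az": 0, "hand": 0.1},
    {"x": -0.025, "y": 0.001, "z": 0.196, "ax": 0.003, "ay": 0.006, "az": 0, "hand": 0.1},
    {"x": -0.025, "y": 0.001, "z": 0.196, "ax": 0.003, "ay": 0.006, "az": 0, "hand": 0.1}
  ]
}}

```text
clock: 14.03
tcp_pos: [0.5671, -0.3161, 0.0089]
orientation: [0.002, 0.709, 0.705, 0.001]
wrist_force: [0.6, 0.4, 3.8]
finger_gap: 0.0231
```

```bash
python3 - <<'E'
from h import *
s=st();print(move([.573,.075,.17],np.pi/2+.06,s))
E
```

```text
t 14.03 tcp [ 0.5671 -0.3161  0.0089] jaw yaw 1.5659 zax [ 0.004 -0.002 -1.   ] F [0.6 0.4 3.8] gap 0.0231 q [-0.63  0.59 -0.09  0.89  0.   -0.63]
{'x': 0.3908, 'y': 0.0047, 'z': -0.162, 'ax': 0.0043, 'ay': 0.0023, 'az': -0.0649}
```

{"name": "carry_out", "arguments": {
  "plan": [
    {"x": 0, "y": 0, "z": -0.035, "ax": 0, "ay": 0, "az": 0, "hand": 0.1},
    {"x": 0, "y": 0, "z": -0.075, "ax": 0, "ay": 0, "az": 0, "hand": 0.1},
    {"x": 0.02, "y": 0, "z": -0.11, "ax": 0, "ay": 0, "az": 0, "hand": 0.1},
    {"x": 0.05, "y": 0.003, "z": -0.14, "ax": 0, "ay": 0, "az": -0.01, "hand": 0.1},
    {"x": 0.09, "y": 0.006, "z": -0.162, "ax": 0, "ay": 0, "az": -0.02, "hand": 0.1},
    {"x": 0.13, "y": 0.01, "z": -0.162, "ax": 0, "ay": 0, "az": -0.03, "hand": 0.1},
    {"x": 0.17, "y": 0.014, "z": -0.162, "ax": 0, "ay": 0, "az": -0.04, "hand": 0.1},
    {"x": 0.21, "y": 0.018, "z": -0.162, "ax": 0, "ay": 0, "az": -0.065, "hand": 0.1},
    {"x": 0.25, "y": 0.022, "z": -0.162, "ax": 0, "ay": 0, "az": -0.065, "hand": 0.1},
    {"x": 0.29, "y": 0.026, "z": -0.162, "ax": 0, "ay": 0, "az": -0.065, "hand": 0.1},
    {"x": 0.33, "y": 0.03, "z": -0.162, "ax": 0, "ay": 0, "az": -0.065, "hand": 0.1},
    {"x": 0.37, "y": 0.03, "z": -0.162, "ax": 0, "ay": 0, "az": -0.065, "hand": 0.1}
  ]
}}

```text
clock: 15.03
tcp_pos: [0.599, 0.056, 0.1718]
orientation: [0.004, 0.686, 0.728, 0.002]
wrist_force: [0.5, -0.4, -0.0]
finger_gap: 0.0237
```

```bash
python3 - <<'E'
from h import *
s=st();print(move([.60,.112,.072],np.pi/2+.06,s))
E
```

```text
t 15.03 tcp [0.599  0.056  0.1718] jaw yaw 1.6308 zax [ 0.008 -0.002 -1.   ] F [ 0.5 -0.4 -0. ] gap 0.0237 q [-0.04  0.38 -0.    1.18 -0.   -0.1 ]
{'x': 0.0561, 'y': 0.0036, 'z': 0.0997, 'ax': 0.0074, 'ay': 0.0027, 'az': -0.0}
```

{"name": "carry_out", "arguments": {
  "plan": [
    {"x": 0.03, "y": 0.003, "z": 0, "ax": 0, "ay": 0, "az": 0, "hand": 0.1},
    {"x": 0.052, "y": 0.003, "z": 0, "ax": 0, "ay": 0, "az": 0, "hand": 0.1},
    {"x": 0.052, "y": 0.003, "z": 0.005, "ax": 0, "ay": 0, "az": 0, "hand": 0.1},
    {"x": 0.052, "y": 0.003, "z": 0.04, "ax": 0, "ay": 0, "az": 0, "hand": 0.1},
    {"x": 0.052, "y": 0.003, "z": 0.075, "ax": 0, "ay": 0, "az": 0, "hand": 0.1},
    {"x": 0.052, "y": 0.003, "z": 0.096, "ax": 0, "ay": 0, "az": 0, "hand": 0.1},
    {"x": 0.052, "y": 0.003, "z": 0.096, "ax": 0, "ay": 0, "az": 0, "hand": 0.1},
    {"x": 0.052, "y": 0.003, "z": 0.096, "ax": 0, "ay": 0, "az": 0, "hand": 0.4},
    {"x": 0.052, "y": 0.003, "z": 0.096, "ax": 0, "ay": 0, "az": 0, "hand": 0.4},
    {"x": 0.052, "y": 0.003, "z": 0.08, "ax": 0, "ay": 0, "az": 0, "hand": 0.4},
    {"x": 0.052, "y": 0.003, "z": 0.04, "ax": 0, "ay": 0, "az": 0, "hand": 0.4},
    {"x": 0.052, "y": 0.003, "z": 0, "ax": 0, "ay": 0, "az": 0, "hand": 0.5}
  ]
}}

```text
clock: 16.03
tcp_pos: [0.5986, 0.1077, 0.1739]
orientation: [0.003, 0.686, 0.728, 0.002]
wrist_force: [0.6, -0.3, 0.6]
finger_gap: 0.042
```

```bash
python3 - <<'E'
from h import *
s=st();print(move([.50,-.17,.20],np.pi/2,s))
E
```

```text
t 16.03 tcp [0.5986 0.1077 0.1739] jaw yaw 1.6304 zax [ 0.007 -0.002 -1.   ] F [ 0.6 -0.3  0.6] gap 0.042 q [ 0.05  0.39  0.02  1.19 -0.   -0.01]
{'x': -0.2714, 'y': -0.1148, 'z': -0.0262, 'ax': 0.0073, 'ay': 0.0025, 'az': 0.0596}
```

{"name": "carry_out", "arguments": {
  "plan": [
    {"x": -0.03, "y": -0.01, "z": -0.026, "ax": 0, "ay": 0, "az": 0.02, "hand": 0.5},
    {"x": -0.065, "y": -0.025, "z": -0.026, "ax": 0.007, "ay": 0, "az": 0.04, "hand": 0.5},
    {"x": -0.1, "y": -0.04, "z": -0.026, "ax": 0.007, "ay": 0, "az": 0.06, "hand": 0.5},
    {"x": -0.135, "y": -0.055, "z": -0.026, "ax": 0.007, "ay": 0, "az": 0.06, "hand": 0.5},
    {"x": -0.17, "y": -0.07, "z": -0.026, "ax": 0.007, "ay": 0, "az": 0.06, "hand": 0.5},
    {"x": -0.205, "y": -0.085, "z": -0.026, "ax": 0.007, "ay": 0, "az": 0.06, "hand": 0.5},
    {"x": -0.24, "y": -0.1, "z": -0.026, "ax": 0.007, "ay": 0, "az": 0.06, "hand": 0.5},
    {"x": -0.271, "y": -0.115, "z": -0.026, "ax": 0.007, "ay": 0, "az": 0.06, "hand": 0.5},
    {"x": -0.271, "y": -0.115, "z": -0.026, "ax": 0.007, "ay": 0, "az": 0.06, "hand": 0.5}
  ]
}}

```text
clock: 16.78
tcp_pos: [0.4991, -0.1756, 0.2029]
orientation: [0.004, 0.71, 0.704, -0.001]
wrist_force: [-0.1, 0.5, -0.2]
finger_gap: 0.0426
```

```bash
python3 - <<'E'
from h import *
s=st();snap('wrist','w8');snap('top','t8',(80,130,350,290),2.4);s=st();print(move([.454,-.190,.006],np.pi/2,s));m=viewer.camera_model('wrist');print(proj(m,[.454,-.19,.026]))
E
```

```text
t 16.78 tcp [ 0.4991 -0.1756  0.2029] jaw yaw 1.5634 zax [ 0.004 -0.007 -1.   ] F [-0.1  0.5 -0.2] gap 0.0426 q [-0.49  0.23 -0.14  1.2  -0.   -0.48]
t 16.88 tcp [ 0.5003 -0.1716  0.2024] jaw yaw 1.5666 zax [ 0.005 -0.004 -1.   ] F [-0.6  0.5  0.1] gap 0.0427 q [-0.48  0.23 -0.14  1.2  -0.   -0.48]
{'x': -0.0177, 'y': -0.0471, 'z': 0.1963, 'ax': 0.0045, 'ay': 0.0044, 'az': -0.0041}
[239.3 126.9]
```

View pics/w8.png

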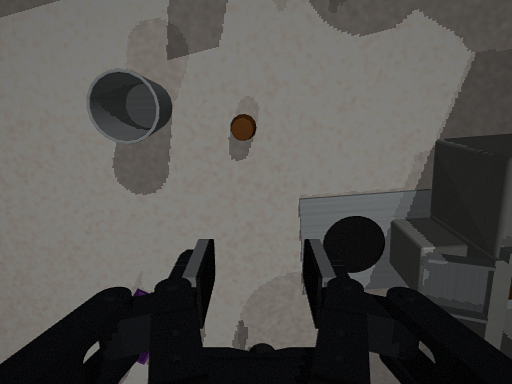

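View pics/t8.png

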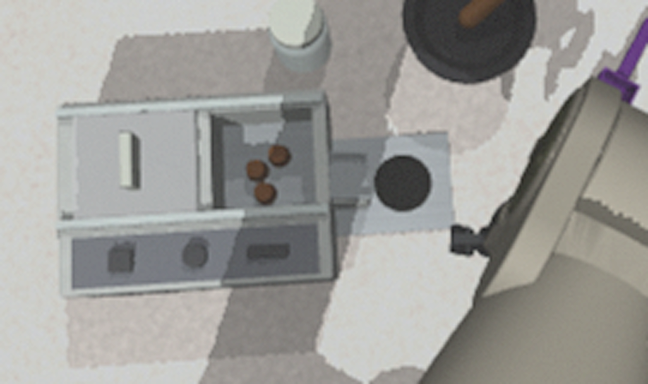

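{"name": "carry_out", "arguments": {
  "plan": [
    {"x": -0.016, "y": -0.02, "z": 0.02, "ax": 0.004, "ay": 0.004, "az": 0, "hand": 0.5},
    {"x": -0.016, "y": -0.046, "z": 0.05, "ax": 0.004, "ay": 0.004, "az": 0, "hand": 0.5},
    {"x": -0.016, "y": -0.046, "z": 0.09, "ax": 0.004, "ay": 0.004, "az": 0, "hand": 0.5},
    {"x": -0.016, "y": -0.046, "z": 0.13, "ax": 0.004, "ay": 0.004, "az": 0, "hand": 0.5},
    {"x": -0.016, "y": -0.046, "z": 0.165, "ax": 0.004, "ay": 0.004, "az": 0, "hand": 0.5},
    {"x": -0.016, "y": -0.046, "z": 0.19, "ax": 0.004, "ay": 0.004, "az": 0, "hand": 0.5},
    {"x": -0.016, "y": -0.046, "z": 0.197, "ax": 0.004, "ay": 0.004, "az": 0, "hand": 0.5},
    {"x": -0.016, "y": -0.046, "z": 0.197, "ax": 0.004, "ay": 0.004, "az": 0, "hand": 0.5},
    {"x": -0.016, "y": -0.046, "z": 0.197, "ax": 0.004, "ay": 0.004, "az": 0, "hand": 0.1},
    {"x": -0.016, "y": -0.046, "z": 0.197, "ax": 0.004, "ay": 0.004, "az": 0, "hand": 0.1},
    {"x": -0.016, "y": -0.046, "z": 0.197, "ax": 0.004, "ay": 0.004, "az": 0, "hand": 0.1}
  ]
}}

```text
clock: 17.8
tcp_pos: [0.457, -0.1891, 0.0074]
orientation: [0.002, 0.708, 0.706, 0.001]
wrist_force: [-0.3, -0.2, 1.3]
finger_gap: 0.0236
```

```bash
python3 - <<'E'
from h import *
s=st();print(move([.60,.075,.17],np.pi/2+.06,s))
E
```

```text
t 17.8 tcp [ 0.457  -0.1891  0.0074] jaw yaw 1.5672 zax [ 0.004 -0.002 -1.   ] F [-0.3 -0.2  1.3] gap 0.0236 q [-0.55  0.35 -0.51  0.71  0.   -0.55]
{'x': 0.2642, 'y': 0.1427, 'z': -0.1627, 'ax': 0.0039, 'ay': 0.0026, 'az': -0.0636}
```

{"name": "carry_out", "arguments": {
  "plan": [
    {"x": 0, "y": 0, "z": -0.035, "ax": 0, "ay": 0, "az": 0, "hand": 0.1},
    {"x": 0, "y": 0, "z": -0.075, "ax": 0, "ay": 0, "az": 0, "hand": 0.1},
    {"x": 0.005, "y": 0.005, "z": -0.115, "ax": 0, "ay": 0, "az": 0, "hand": 0.1},
    {"x": 0.025, "y": 0.015, "z": -0.15, "ax": 0, "ay": 0, "az": -0.01, "hand": 0.1},
    {"x": 0.06, "y": 0.03, "z": -0.165, "ax": 0, "ay": 0, "az": -0.03, "hand": 0.1},
    {"x": 0.095, "y": 0.05, "z": -0.165, "ax": 0, "ay": 0, "az": -0.06, "hand": 0.1},
    {"x": 0.13, "y": 0.07, "z": -0.165, "ax": 0, "ay": 0, "az": -0.06, "hand": 0.1},
    {"x": 0.165, "y": 0.09, "z": -0.165, "ax": 0, "ay": 0, "az": -0.06, "hand": 0.1},
    {"x": 0.2, "y": 0.11, "z": -0.165, "ax": 0, "ay": 0, "az": -0.06, "hand": 0.1},
    {"x": 0.235, "y": 0.13, "z": -0.165, "ax": 0, "ay": 0, "az": -0.06, "hand": 0.1},
    {"x": 0.26, "y": 0.143, "z": -0.165, "ax": 0, "ay": 0, "az": -0.06, "hand": 0.1},
    {"x": 0.26, "y": 0.143, "z": -0.165, "ax": 0, "ay": 0, "az": -0.06, "hand": 0.1}
  ]
}}

```text
clock: 18.8
tcp_pos: [0.6029, 0.0756, 0.1737]
orientation: [0.003, 0.685, 0.729, 0.003]
wrist_force: [-0.2, -0.3, 0.1]
finger_gap: 0.0234
```

```bash
python3 - <<'E'
from h import *
s=st();print(move([.592,.074,.072],np.pi/2+.06,s))
E
```

```text
t 18.8 tcp [0.6029 0.0756 0.1737] jaw yaw 1.6327 zax [ 0.008 -0.001 -1.   ] F [-0.2 -0.3  0.1] gap 0.0234 q [-0.01  0.39  0.02  1.19 -0.   -0.07]
{'x': -0.0008, 'y': -0.0118, 'z': 0.1016, 'ax': 0.0081, 'ay': 0.0013, 'az': 0.0019}
```

{"name": "carry_out", "arguments": {
  "plan": [
    {"x": 0, "y": -0.01, "z": 0.02, "ax": 0, "ay": 0, "az": 0, "hand": 0.1},
    {"x": 0, "y": -0.01, "z": 0.055, "ax": 0, "ay": 0, "az": 0, "hand": 0.1},
    {"x": 0, "y": -0.01, "z": 0.085, "ax": 0, "ay": 0, "az": 0, "hand": 0.1},
    {"x": 0, "y": -0.01, "z": 0.097, "ax": 0, "ay": 0, "az": 0, "hand": 0.1},
    {"x": 0, "y": -0.01, "z": 0.097, "ax": 0, "ay": 0, "az": 0, "hand": 0.1},
    {"x": 0, "y": -0.01, "z": 0.097, "ax": 0, "ay": 0, "az": 0, "hand": 0.4},
    {"x": 0, "y": -0.01, "z": 0.097, "ax": 0, "ay": 0, "az": 0, "hand": 0.4},
    {"x": 0, "y": -0.01, "z": 0.08, "ax": 0, "ay": 0, "az": 0, "hand": 0.4},
    {"x": 0, "y": -0.01, "z": 0.04, "ax": 0, "ay": 0, "az": 0, "hand": 0.4},
    {"x": 0, "y": -0.01, "z": 0, "ax": 0, "ay": 0, "az": 0, "hand": 0.5},
    {"x": 0, "y": -0.04, "z": -0.03, "ax": 0, "ay": 0, "az": 0, "hand": 0.5},
    {"x": 0, "y": -0.08, "z": -0.03, "ax": 0, "ay": 0, "az": 0, "hand": 0.5}
  ]
}}

```text
clock: 19.8
tcp_pos: [0.5295, 0.0702, 0.2121]
orientation: [0.01, 0.685, 0.728, 0.008]
wrist_force: [0.9, -0.4, 0.8]
finger_gap: 0.0429
```

```bash
python3 - <<'E'
from h import *
s=st();snap('wrist','w9');snap('side','s9');s=st()
E
```

```text
t 19.8 tcp [0.5295 0.0702 0.2121] jaw yaw 1.6323 zax [ 0.026 -0.001 -1.   ] F [ 0.9 -0.4  0.8] gap 0.0429 q [-0.02  0.22 -0.13  1.2  -0.   -0.08]
t 19.9 tcp [0.517  0.0707 0.2055] jaw yaw 1.6329 zax [ 0.006 -0.001 -1.   ] F [ 0.9  0.2 -0.2] gap 0.0428 q [-0.02  0.21 -0.15  1.2  -0.   -0.08]
```

View pics/w9.png

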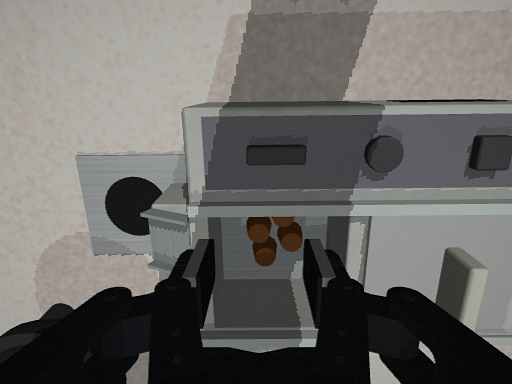

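View pics/s9.png

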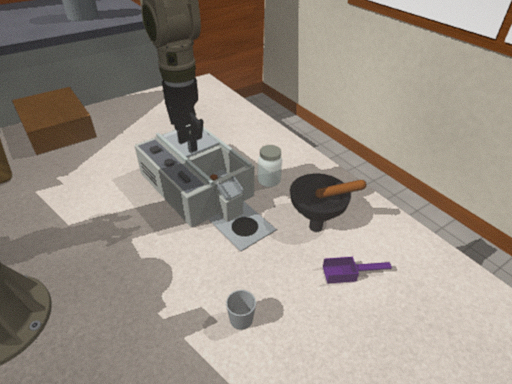

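```bash
python3 - <<'E'
from h import *
s=st();print(move([.45,-.27,.22],None,s))
m=viewer.camera_model('top')
for z in(.065,): print(px(m,80+594/2.4,130+313/2.4,z))
E
python3 -c "
import cv2
a=cv2.imread('pics/w8.png')
cv2.imwrite('pics/w8a.png',cv2.resize(a[50:200,60:210],None,fx=4,fy=4,interpolation=cv2.INTER_CUBIC))"
```

```text
t 19.9 tcp [0.517  0.0707 0.2055] jaw yaw 1.6329 zax [ 0.006 -0.001 -1.   ] F [ 0.9  0.2 -0.2] gap 0.0428 q [-0.02  0.21 -0.15  1.2  -0.   -0.08]
{'x': -0.3359, 'y': -0.0879, 'z': -0.0146}
[ 0.4303 -0.2885]
```

View pics/w8a.png

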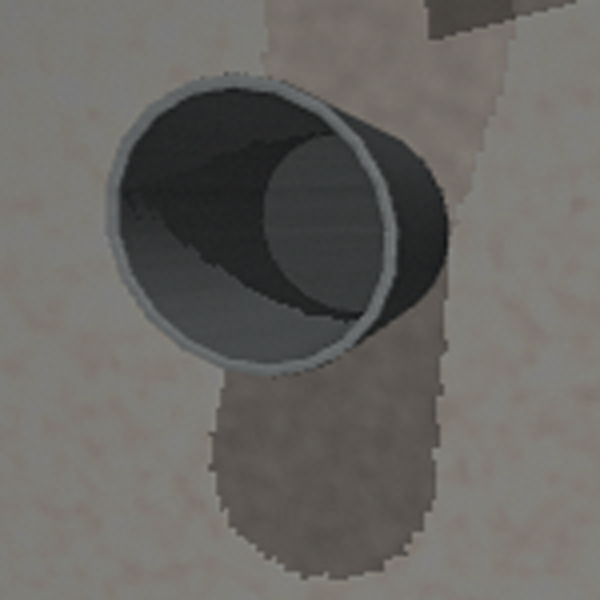

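{"name": "carry_out", "arguments": {
  "plan": [
    {"x": -0.03, "y": -0.008, "z": -0.015, "ax": 0, "ay": 0, "az": -0.12, "hand": 0.6},
    {"x": -0.06, "y": -0.016, "z": -0.015, "ax": 0, "ay": 0, "az": -0.24, "hand": 0.8},
    {"x": -0.09, "y": -0.024, "z": -0.015, "ax": 0, "ay": 0, "az": -0.36, "hand": 1},
    {"x": -0.12, "y": -0.032, "z": -0.015, "ax": 0, "ay": 0, "az": -0.48, "hand": 1},
    {"x": -0.15, "y": -0.04, "z": -0.015, "ax": 0, "ay": 0, "az": -0.6, "hand": 1},
    {"x": -0.18, "y": -0.048, "z": -0.015, "ax": 0, "ay": 0, "az": -0.72, "hand": 1},
    {"x": -0.21, "y": -0.056, "z": -0.015, "ax": 0, "ay": 0, "az": -0.84, "hand": 1},
    {"x": -0.24, "y": -0.064, "z": -0.015, "ax": 0, "ay": 0, "az": -0.96, "hand": 1},
    {"x": -0.27, "y": -0.072, "z": -0.015, "ax": 0, "ay": 0, "az": -1.08, "hand": 1},
    {"x": -0.3, "y": -0.08, "z": -0.015, "ax": 0, "ay": 0, "az": -1.2, "hand": 1},
    {"x": -0.336, "y": -0.088, "z": -0.015, "ax": 0, "ay": 0, "az": -1.32, "hand": 1},
    {"x": -0.336, "y": -0.088, "z": -0.015, "ax": 0, "ay": 0, "az": -1.44, "hand": 1}
  ]
}}

```text
clock: 20.9
tcp_pos: [0.4499, -0.2766, 0.2222]
orientation: [0.005, 0.034, 0.999, -0.003]
wrist_force: [-0.5, -0.3, -0.0]
finger_gap: 0.0855
```

```bash
python3 - <<'E'
from h import *
s=st();print(viewer.camera_model('wrist')['T'].round(3));snap('wrist','w10');s=st();m=viewer.camera_model('wrist');print(proj(m,[.43,-.288,.065]))
print(move([.431,-.288,.16],np.pi+.0,s))
E
```

```text
t 20.9 tcp [ 0.4499 -0.2766  0.2222] jaw yaw 3.0731 zax [ 0.01  -0.006 -1.   ] F [-0.5 -0.3 -0. ] gap 0.0855 q [-0.7   0.22 -0.11  1.24  0.   -2.21]
[[-0.998  0.063  0.029  0.444]
 [ 0.068  0.958  0.277 -0.347]
 [-0.011  0.278 -0.96   0.365]
 [ 0.     0.     0.     1.   ]]
t 20.95 tcp [ 0.4499 -0.2741  0.2221] jaw yaw 3.079 zax [ 0.009 -0.004 -1.   ] F [0.5 0.5 0.4] gap 0.0852 q [-0.7   0.21 -0.11  1.24  0.   -2.21]
[280.7 162.8]
{'x': 0.0186, 'y': -0.0149, 'z': 0.0619, 'ax': -0.0034, 'ay': 0.0093, 'az': -0.0626}
```

View pics/w10.png

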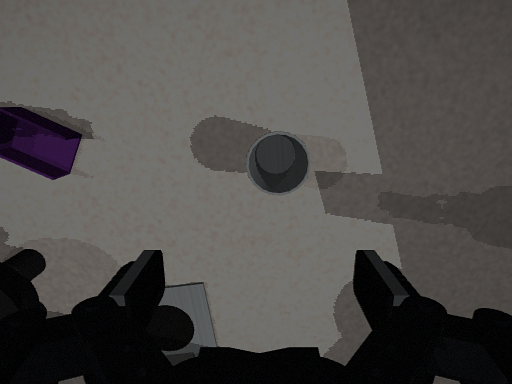

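```bash
python3 - <<'E'
from h import *
m=viewer.camera_model('wrist');print(px(m,277.5,163,.065))
s=st();print(move([.4315,-.288,.031],np.pi,s))
E
```

```text
[ 0.4331 -0.288 ]
t 20.95 tcp [ 0.4499 -0.2741  0.2221] jaw yaw 3.079 zax [ 0.009 -0.004 -1.   ] F [0.5 0.5 0.4] gap 0.0852 q [-0.7   0.21 -0.11  1.24  0.   -2.21]
{'x': 0.0193, 'y': -0.0145, 'z': 0.1909, 'ax': -0.0034, 'ay': 0.0093, 'az': -0.0626}
```

{"name": "carry_out", "arguments": {
  "plan": [
    {"x": 0.01, "y": -0.01, "z": 0.01, "ax": -0.003, "ay": 0.009, "az": -0.06, "hand": 1},
    {"x": 0.0185, "y": -0.0145, "z": 0.03, "ax": -0.003, "ay": 0.009, "az": -0.06, "hand": 1},
    {"x": 0.0185, "y": -0.0145, "z": 0.06, "ax": -0.003, "ay": 0.009, "az": -0.06, "hand": 1},
    {"x": 0.0185, "y": -0.0145, "z": 0.09, "ax": -0.003, "ay": 0.009, "az": -0.06, "hand": 1},
    {"x": 0.0185, "y": -0.0145, "z": 0.12, "ax": -0.003, "ay": 0.009, "az": -0.06, "hand": 1},
    {"x": 0.0185, "y": -0.0145, "z": 0.15, "ax": -0.003, "ay": 0.009, "az": -0.06, "hand": 1},
    {"x": 0.0185, "y": -0.0145, "z": 0.175, "ax": -0.003, "ay": 0.009, "az": -0.06, "hand": 1},
    {"x": 0.0185, "y": -0.0145, "z": 0.19, "ax": -0.003, "ay": 0.009, "az": -0.06, "hand": 1},
    {"x": 0.0185, "y": -0.0145, "z": 0.191, "ax": -0.003, "ay": 0.009, "az": -0.06, "hand": 1},
    {"x": 0.0185, "y": -0.0145, "z": 0.191, "ax": -0.003, "ay": 0.009, "az": -0.06, "hand": 0.6},
    {"x": 0.0185, "y": -0.0145, "z": 0.191, "ax": -0.003, "ay": 0.009, "az": -0.06, "hand": 0.5},
    {"x": 0.0185, "y": -0.0145, "z": 0.191, "ax": -0.003, "ay": 0.009, "az": -0.06, "hand": 0.5}
  ],
  "squeeze": 40
}}

```text
clock: 21.95
tcp_pos: [0.4335, -0.2891, 0.0334]
orientation: [0.001, 0.002, 1.0, -0.002]
wrist_force: [-1.6, 1.0, 2.2]
finger_gap: 0.0604
```

```bash
python3 - <<'E'
from h import *
s=st();snap('side','s11',(170,220,330,350),4);snap('wrist','w11')
E
```

```text
t 21.95 tcp [ 0.4335 -0.2891  0.0334] jaw yaw 3.1386 zax [ 0.003 -0.003 -1.   ] F [-1.6  1.   2.2] gap 0.0604 q [-0.74  0.36 -0.41  0.8  -0.   -2.31]
```

View pics/s11.png

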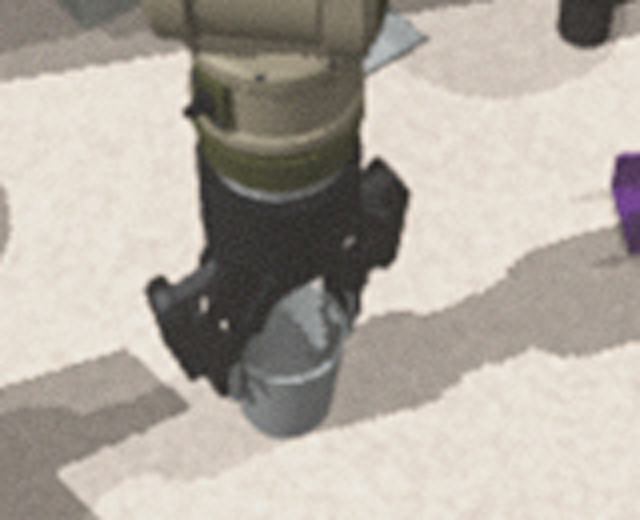

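View pics/w11.png

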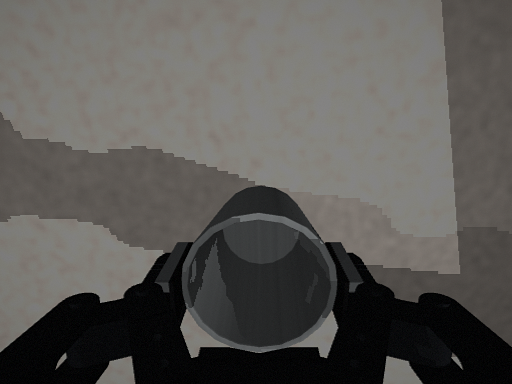

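```bash
python3 - <<'E'
from h import *
s=st();m=viewer.camera_model('wrist');print(proj(m,[*s['tcp_pos'][:2],.065]),'rim ctr at', px(m,259.5,282,.065))
print(move([.587,-.069,.134],np.pi+.06,s))
E
```

```text
t 22.05 tcp [ 0.4335 -0.289   0.0333] jaw yaw 3.1387 zax [ 0.003 -0.003 -1.   ] F [-1.8  1.   6.2] gap 0.0606 q [-0.74  0.36 -0.42  0.8  -0.   -2.31]
[258.8 289.7] rim ctr at [ 0.4332 -0.2924]
{'x': -0.1532, 'y': 0.2202, 'z': -0.1009, 'ax': -0.003, 'ay': 0.0028, 'az': -0.0629}
```

{"name": "carry_out", "arguments": {
  "plan": [
    {"x": 0, "y": 0, "z": -0.025, "ax": 0, "ay": 0, "az": 0, "hand": 0.5},
    {"x": 0, "y": 0, "z": -0.055, "ax": 0, "ay": 0, "az": 0, "hand": 0.5},
    {"x": -0.005, "y": 0.008, "z": -0.085, "ax": 0, "ay": 0, "az": 0, "hand": 0.5},
    {"x": -0.02, "y": 0.03, "z": -0.1, "ax": 0, "ay": 0, "az": -0.01, "hand": 0.5},
    {"x": -0.04, "y": 0.06, "z": -0.1, "ax": 0, "ay": 0, "az": -0.02, "hand": 0.5},
    {"x": -0.062, "y": 0.09, "z": -0.1, "ax": 0, "ay": 0, "az": -0.03, "hand": 0.5},
    {"x": -0.084, "y": 0.12, "z": -0.1, "ax": 0, "ay": 0, "az": -0.04, "hand": 0.5},
    {"x": -0.105, "y": 0.15, "z": -0.1, "ax": 0, "ay": 0, "az": -0.05, "hand": 0.5},
    {"x": -0.125, "y": 0.18, "z": -0.1, "ax": 0, "ay": 0, "az": -0.06, "hand": 0.5},
    {"x": -0.14, "y": 0.203, "z": -0.1, "ax": 0, "ay": 0, "az": -0.063, "hand": 0.5},
    {"x": -0.15, "y": 0.216, "z": -0.1, "ax": 0, "ay": 0, "az": -0.063, "hand": 0.5},
    {"x": -0.153, "y": 0.22, "z": -0.1, "ax": 0, "ay": 0, "az": -0.063, "hand": 0.5}
  ]
}}

```text
clock: 23.05
tcp_pos: [0.5888, -0.0666, 0.1341]
orientation: [0.003, -0.032, 0.999, -0.001]
wrist_force: [1.5, 0.4, -0.6]
finger_gap: 0.0608
```

```bash
python3 - <<'E'
from h import *
s=st();snap('side','s12',(170,140,330,260),4);snap('wrist','w12');s=st()
print(move([.587,-.0655,.04],np.pi+.06,s))
E
```

```text
t 23.05 tcp [ 0.5888 -0.0666  0.1341] jaw yaw -3.0783 zax [ 0.005 -0.003 -1.   ] F [ 1.5  0.4 -0.6] gap 0.0608 q [-0.25  0.39 -0.09  1.09 -0.   -1.88]
t 23.15 tcp [ 0.5875 -0.0684  0.1337] jaw yaw -3.0797 zax [ 0.004 -0.003 -1.   ] F [ 0.5 -0.6 -1.4] gap 0.0606 q [-0.25  0.39 -0.09  1.09 -0.   -1.88]
{'x': 0.0007, 'y': 0.0032, 'z': 0.0937, 'ax': -0.0036, 'ay': 0.0038, 'az': 0.0018}
```

View pics/s12.png

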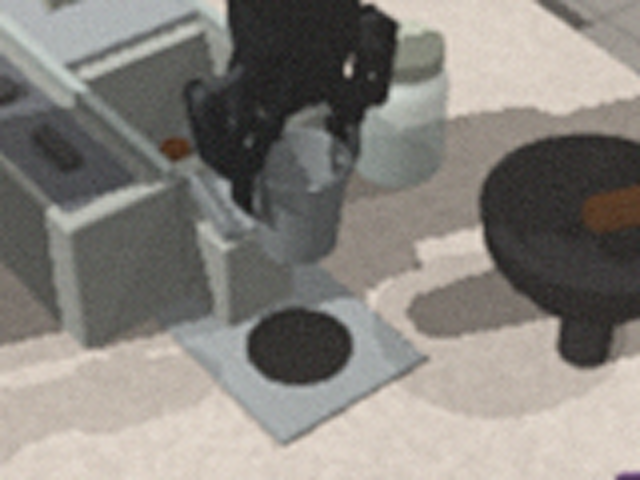

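View pics/w12.png

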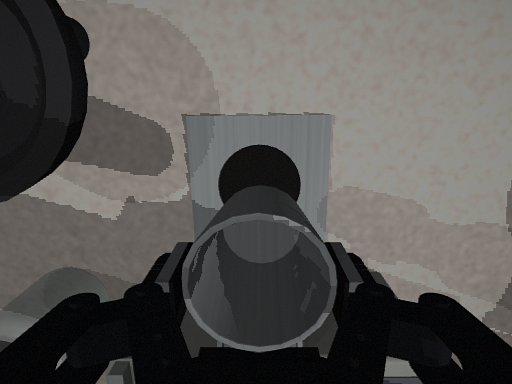

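```bash
python3 - <<'E'
from h import *
m=viewer.camera_model('wrist')
for p in [(219,184),(300,184),(259.5,145.5)]: print(px(m,*p,.006))
E
```

```text
[ 0.6227 -0.0683]
[ 0.5529 -0.0727]
[ 0.5898 -0.1036]
```

{"name": "carry_out", "arguments": {
  "plan": [
    {"x": 0, "y": 0.003, "z": 0.025, "ax": 0, "ay": 0, "az": 0, "hand": 0.5},
    {"x": 0, "y": 0.003, "z": 0.05, "ax": 0, "ay": 0, "az": 0, "hand": 0.5},
    {"x": 0, "y": 0.003, "z": 0.075, "ax": 0, "ay": 0, "az": 0, "hand": 0.5},
    {"x": 0, "y": 0.003, "z": 0.086, "ax": 0, "ay": 0, "az": 0, "hand": 0.5},
    {"x": 0, "y": 0.003, "z": 0.091, "ax": 0, "ay": 0, "az": 0, "hand": 0.5},
    {"x": 0, "y": 0.003, "z": 0.093, "ax": 0, "ay": 0, "az": 0, "hand": 0.5},
    {"x": 0, "y": 0.003, "z": 0.093, "ax": 0, "ay": 0, "az": 0, "hand": 0.5}
  ]
}}

```text
clock: 23.73
tcp_pos: [0.588, -0.0664, 0.0415]
orientation: [0.002, -0.03, 1.0, -0.002]
wrist_force: [-0.7, -0.3, -0.1]
finger_gap: 0.0607
```

```bash
python3 - <<'E'
from h import *
s=st();snap('side','s13',(170,140,330,260),4)
E
```

```text
t 23.73 tcp [ 0.588  -0.0664  0.0415] jaw yaw -3.0807 zax [ 0.005 -0.004 -1.   ] F [-0.7 -0.3 -0.1] gap 0.0607 q [-0.25  0.46 -0.22  0.88 -0.   -1.88]
```

View pics/s13.png

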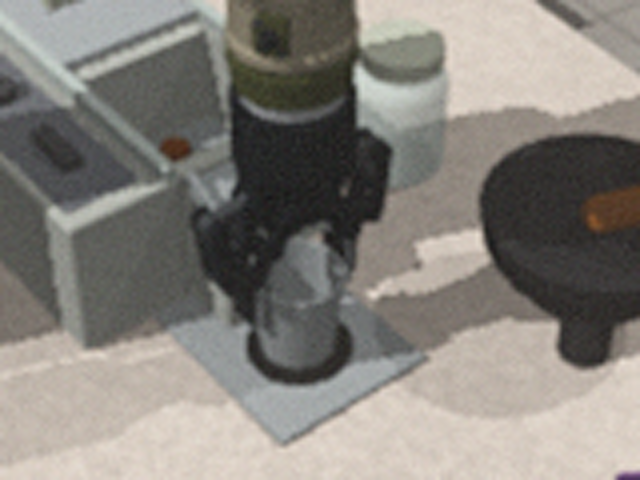

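{"name": "carry_out", "arguments": {
  "plan": [
    {"x": 0, "y": 0, "z": 0.002, "ax": 0, "ay": 0, "az": 0, "hand": 0.5},
    {"x": 0, "y": 0, "z": 0.003, "ax": 0, "ay": 0, "az": 0, "hand": 0.5},
    {"x": 0, "y": 0, "z": 0.003, "ax": 0, "ay": 0, "az": 0, "hand": 0.5},
    {"x": 0, "y": 0, "z": 0.003, "ax": 0, "ay": 0, "az": 0, "hand": 0.5}
  ]
}}

```text
clock: 24.12
tcp_pos: [0.5889, -0.0664, 0.0395]
orientation: [0.003, -0.031, 1.0, -0.002]
wrist_force: [0.9, -0.3, -2.0]
finger_gap: 0.0607
```

{"name": "carry_out", "arguments": {
  "plan": [
    {"x": 0, "y": 0, "z": 0.002, "ax": 0, "ay": 0, "az": 0, "hand": 0.5},
    {"x": 0, "y": 0, "z": 0.002, "ax": 0, "ay": 0, "az": 0, "hand": 0.5},
    {"x": 0, "y": 0, "z": 0.002, "ax": 0, "ay": 0, "az": 0, "hand": 0.75},
    {"x": 0, "y": 0, "z": 0.001, "ax": 0, "ay": 0, "az": 0, "hand": 0.9},
    {"x": 0, "y": 0, "z": 0.001, "ax": 0, "ay": 0, "az": 0, "hand": 1},
    {"x": 0, "y": 0, "z": 0, "ax": 0, "ay": 0, "az": 0, "hand": 1},
    {"x": 0, "y": 0, "z": -0.03, "ax": 0, "ay": 0, "az": 0, "hand": 1},
    {"x": 0, "y": 0, "z": -0.07, "ax": 0, "ay": 0, "az": 0, "hand": 1},
    {"x": 0, "y": 0, "z": -0.11, "ax": 0, "ay": 0, "az": 0, "hand": 1},
    {"x": 0, "y": 0, "z": -0.15, "ax": 0, "ay": 0, "az": 0, "hand": 1},
    {"x": 0, "y": 0, "z": -0.17, "ax": 0, "ay": 0, "az": 0, "hand": 0.8}
  ]
}}

```text
clock: 25.03
tcp_pos: [0.5895, -0.0661, 0.2153]
orientation: [0.007, -0.031, 1.0, -0.003]
wrist_force: [0.6, -0.8, 0.9]
finger_gap: 0.0755
```

```bash
python3 - <<'E'
from h import *
s=st();snap('side','s14',(140,110,340,260),4);snap('wrist','w14');s=st()
E
```

```text
t 25.03 tcp [ 0.5895 -0.0661  0.2153] jaw yaw -3.0802 zax [ 0.014 -0.006 -1.   ] F [ 0.6 -0.8  0.9] gap 0.0755 q [-0.25  0.34  0.05  1.26 -0.   -1.88]
t 25.13 tcp [ 0.5905 -0.0663  0.2151] jaw yaw -3.0802 zax [ 0.016 -0.006 -1.   ] F [ 0.5 -0.8 -0.1] gap 0.0681 q [-0.25  0.34  0.05  1.26 -0.   -1.88]
```

View pics/s14.png

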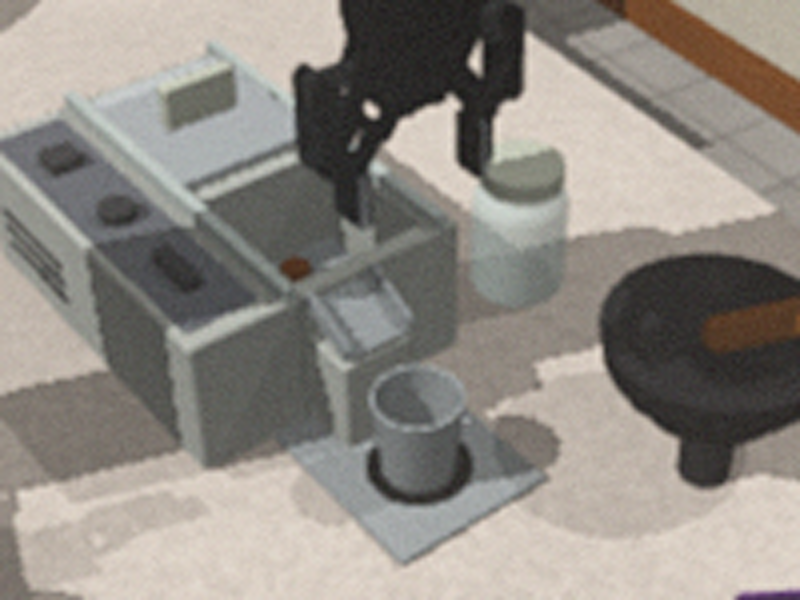

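View pics/w14.png

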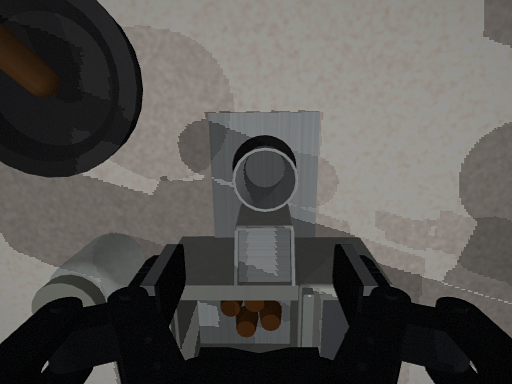

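```bash
python3 - <<'E'
from h import *
s=st();print(move([.5885,.2285,.25],None,s))
E
```

```text
t 25.13 tcp [ 0.5905 -0.0663  0.2151] jaw yaw -3.0802 zax [ 0.016 -0.006 -1.   ] F [ 0.5 -0.8 -0.1] gap 0.0681 q [-0.25  0.34  0.05  1.26 -0.   -1.88]
{'x': -0.0167, 'y': 0.2941, 'z': -0.0368}
```

{"name": "carry_out", "arguments": {
  "plan": [
    {"x": 0, "y": 0.02, "z": -0.035, "ax": 0, "ay": 0.01, "az": 0.12, "hand": 0.6},
    {"x": -0.003, "y": 0.045, "z": -0.037, "ax": 0, "ay": 0.01, "az": 0.24, "hand": 0.6},
    {"x": -0.005, "y": 0.07, "z": -0.037, "ax": 0, "ay": 0.01, "az": 0.36, "hand": 0.6},
    {"x": -0.006, "y": 0.1, "z": -0.037, "ax": 0, "ay": 0.01, "az": 0.48, "hand": 0.6},
    {"x": -0.008, "y": 0.13, "z": -0.037, "ax": 0, "ay": 0.01, "az": 0.6, "hand": 0.6},
    {"x": -0.01, "y": 0.16, "z": -0.037, "ax": 0, "ay": 0.01, "az": 0.72, "hand": 0.6},
    {"x": -0.011, "y": 0.19, "z": -0.037, "ax": 0, "ay": 0.01, "az": 0.84, "hand": 0.6},
    {"x": -0.012, "y": 0.22, "z": -0.037, "ax": 0, "ay": 0.01, "az": 0.96, "hand": 0.6},
    {"x": -0.014, "y": 0.25, "z": -0.037, "ax": 0, "ay": 0.01, "az": 1.08, "hand": 0.6},
    {"x": -0.016, "y": 0.28, "z": -0.037, "ax": 0, "ay": 0.01, "az": 1.2, "hand": 0.6},
    {"x": -0.017, "y": 0.294, "z": -0.037, "ax": 0, "ay": 0.01, "az": 1.32, "hand": 0.6},
    {"x": -0.017, "y": 0.294, "z": -0.037, "ax": 0, "ay": 0.01, "az": 1.44, "hand": 0.6}
  ]
}}

```text
clock: 26.13
tcp_pos: [0.5879, 0.2318, 0.2483]
orientation: [0.003, 0.637, 0.771, 0.002]
wrist_force: [-0.1, -1.0, -0.2]
finger_gap: 0.0512
```

```bash
python3 - <<'E'
from h import *
s=st();snap('top','t15',(60,110,330,290),2.4);snap('wrist','w15');s=st();print(move([.589,.2290,.137],np.pi/2+.063,s))
m=viewer.camera_model('wrist'); print(proj(m,[.5884,.23,.163]))
E
```

```text
t 26.13 tcp [0.5879 0.2318 0.2483] jaw yaw 1.7611 zax [ 0.006 -0.    -1.   ] F [-0.1 -1.  -0.2] gap 0.0512 q [ 0.25  0.42  0.24  1.39 -0.    0.06]
t 26.23 tcp [0.5882 0.2293 0.2486] jaw yaw 1.7644 zax [ 0.007 -0.001 -1.   ] F [ 0.5  0.2 -0.3] gap 0.0511 q [ 0.25  0.42  0.24  1.39 -0.    0.05]
{'x': -0.0002, 'y': 0.0001, 'z': 0.1116, 'ax': 0.0063, 'ay': 0.0023, 'az': 0.1306}
[258.5 200.9]
```

View pics/w15.png

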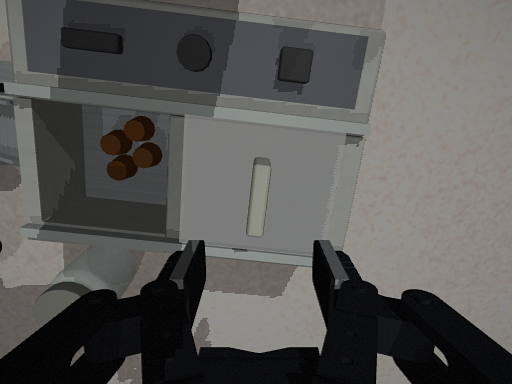

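View pics/t15.png

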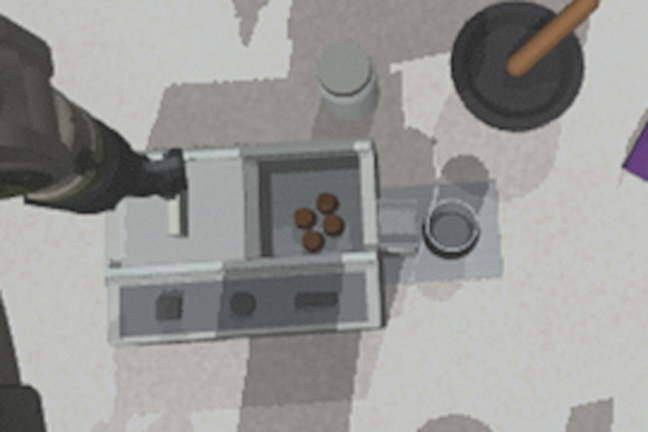

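{"name": "carry_out", "arguments": {
  "plan": [
    {"x": 0, "y": 0, "z": 0.02, "ax": 0.006, "ay": 0, "az": 0.12, "hand": 0.6},
    {"x": 0, "y": 0, "z": 0.05, "ax": 0.006, "ay": 0, "az": 0.131, "hand": 0.6},
    {"x": 0, "y": 0, "z": 0.08, "ax": 0.006, "ay": 0, "az": 0.131, "hand": 0.6},
    {"x": 0, "y": 0, "z": 0.1, "ax": 0.006, "ay": 0, "az": 0.131, "hand": 0.6},
    {"x": 0, "y": 0, "z": 0.111, "ax": 0.006, "ay": 0, "az": 0.131, "hand": 0.6},
    {"x": 0, "y": 0, "z": 0.111, "ax": 0.006, "ay": 0, "az": 0.131, "hand": 0.6},
    {"x": 0, "y": 0, "z": 0.111, "ax": 0.006, "ay": 0, "az": 0.131, "hand": 0},
    {"x": 0, "y": 0, "z": 0.111, "ax": 0.006, "ay": 0, "az": 0.131, "hand": 0},
    {"x": 0, "y": 0, "z": 0.111, "ax": 0.006, "ay": 0, "az": 0.131, "hand": 0},
    {"x": 0, "y": 0, "z": 0.111, "ax": 0.006, "ay": 0, "az": 0.131, "hand": 0},
    {"x": 0, "y": 0, "z": 0.111, "ax": 0.006, "ay": 0, "az": 0.131, "hand": 0}
  ],
  "squeeze": 30
}}

```text
clock: 27.15
tcp_pos: [0.5901, 0.2294, 0.1396]
orientation: [0.002, 0.684, 0.729, 0.001]
wrist_force: [-0.0, -0.5, 6.3]
finger_gap: 0.0131
```

```bash
python3 - <<'E'
from h import *
s=st();print(move([.597,.0903,.138],np.pi/2+.063,s))
E
```

```text
t 27.15 tcp [0.5901 0.2294 0.1396] jaw yaw 1.634 zax [ 0.004 -0.001 -1.   ] F [-0.  -0.5  6.3] gap 0.0131 q [ 0.25  0.46  0.04  1.14 -0.    0.18]
{'x': -0.1393, 'y': -0.002, 'z': 0.0019, 'ax': 0.0041, 'ay': 0.0018, 'az': 0.0002}
```

{"name": "carry_out", "arguments": {
  "plan": [
    {"x": -0.015, "y": 0, "z": 0, "ax": 0, "ay": 0, "az": 0, "hand": 0},
    {"x": -0.035, "y": 0, "z": 0, "ax": 0, "ay": 0, "az": 0, "hand": 0},
    {"x": -0.055, "y": 0, "z": 0, "ax": 0, "ay": 0, "az": 0, "hand": 0},
    {"x": -0.075, "y": 0, "z": 0, "ax": 0, "ay": 0, "az": 0, "hand": 0},
    {"x": -0.095, "y": 0, "z": 0, "ax": 0, "ay": 0, "az": 0, "hand": 0},
    {"x": -0.11, "y": 0, "z": 0, "ax": 0, "ay": 0, "az": 0, "hand": 0},
    {"x": -0.125, "y": 0, "z": 0, "ax": 0, "ay": 0, "az": 0, "hand": 0},
    {"x": -0.133, "y": 0, "z": 0, "ax": 0, "ay": 0, "az": 0, "hand": 0},
    {"x": -0.137, "y": 0, "z": 0, "ax": 0, "ay": 0, "az": 0, "hand": 0},
    {"x": -0.138, "y": 0, "z": 0, "ax": 0, "ay": 0, "az": 0, "hand": 0},
    {"x": -0.138, "y": 0, "z": 0, "ax": 0, "ay": 0, "az": 0, "hand": 0}
  ]
}}

```text
clock: 28.07
tcp_pos: [0.6001, 0.0908, 0.1397]
orientation: [0.003, 0.685, 0.729, 0.001]
wrist_force: [4.6, -0.5, -6.3]
finger_gap: 0.0132
```

```bash
python3 - <<'E'
from h import *
s=st()
E
```

```text
t 28.07 tcp [0.6001 0.0908 0.1397] jaw yaw 1.6334 zax [ 0.006 -0.002 -1.   ] F [ 4.6 -0.5 -6.3] gap 0.0132 q [ 0.02  0.41 -0.04  1.11 -0.   -0.04]
```

Now I push gently until the stop is felt.

{"name": "carry_out", "arguments": {
  "plan": [
    {"x": -0.002, "y": 0, "z": 0, "ax": 0, "ay": 0, "az": 0, "hand": 0},
    {"x": -0.004, "y": 0, "z": 0, "ax": 0, "ay": 0, "az": 0, "hand": 0},
    {"x": -0.004, "y": 0, "z": 0, "ax": 0, "ay": 0, "az": 0, "hand": 0},
    {"x": -0.004, "y": 0, "z": 0, "ax": 0, "ay": 0, "az": 0, "hand": 0},
    {"x": -0.004, "y": 0, "z": 0, "ax": 0, "ay": 0, "az": 0, "hand": 0}
  ]
}}

```text
clock: 28.48
tcp_pos: [0.6002, 0.0904, 0.1397]
orientation: [0.0, 0.684, 0.73, 0.004]
wrist_force: [1.8, 13.3, -2.7]
finger_gap: 0.0135
```

```bash
python3 - <<'E'
from h import *
s=st()
E
```

```text
t 28.48 tcp [0.6002 0.0904 0.1397] jaw yaw 1.6363 zax [ 0.006  0.005 -1.   ] F [ 1.8 13.3 -2.7] gap 0.0135 q [ 0.01  0.41 -0.04  1.11  0.01 -0.05]
```

{"name": "carry_out", "arguments": {
  "plan": [
    {"x": 0.0, "y": 0, "z": 0, "ax": 0, "ay": 0, "az": 0, "hand": 0.4},
    {"x": 0.0, "y": 0, "z": 0, "ax": 0, "ay": 0, "az": 0, "hand": 0.4},
    {"x": 0.0, "y": 0, "z": 0, "ax": 0, "ay": 0, "az": 0, "hand": 0.4},
    {"x": 0.0, "y": 0, "z": 0, "ax": 0, "ay": 0, "az": 0, "hand": 0.4},
    {"x": 0.0, "y": 0, "z": -0.03, "ax": 0, "ay": 0, "az": 0, "hand": 0.4},
    {"x": 0.0, "y": 0, "z": -0.06, "ax": 0, "ay": 0, "az": 0, "hand": 0.4},
    {"x": 0.0, "y": -0.02, "z": -0.09, "ax": 0, "ay": 0, "az": 0, "hand": 0.3},
    {"x": 0.02, "y": -0.05, "z": -0.09, "ax": 0, "ay": 0, "az": 0, "hand": 0},
    {"x": 0.05, "y": -0.08, "z": -0.08, "ax": 0, "ay": 0, "az": 0, "hand": 0},
    {"x": 0.08, "y": -0.1, "z": -0.08, "ax": 0, "ay": 0, "az": 0, "hand": 0},
    {"x": 0.11, "y": -0.105, "z": -0.08, "ax": 0, "ay": 0, "az": 0, "hand": 0}
  ]
}}

```text
clock: 29.4
tcp_pos: [0.4839, 0.1926, 0.2198]
orientation: [-0.0, 0.684, 0.729, 0.003]
wrist_force: [-0.6, 0.1, -0.1]
finger_gap: 0.0001
```

```bash
python3 - <<'E'
from h import *
s=st();snap('top','t16',(60,110,330,290),2.4);snap('side','s16',(130,110,330,260),4);snap('wrist','w16');s=st();print(move([.4867,.239,.14],np.pi/2+.063,s))
E
```

```text
t 29.4 tcp [0.4839 0.1926 0.2198] jaw yaw 1.6347 zax [ 0.004  0.004 -1.   ] F [-0.6  0.1 -0.1] gap 0.0001 q [ 0.22  0.21 -0.12  1.24  0.    0.16]
t 29.55 tcp [0.4871 0.194  0.2201] jaw yaw 1.6393 zax [ 0.007  0.005 -1.   ] F [0.9 0.1 0.5] gap 0.0003 q [ 0.22  0.21 -0.12  1.23  0.    0.16]
{'x': 0.0446, 'y': 0.0021, 'z': 0.0803, 'ax': 0.0076, 'ay': -0.0045, 'az': 0.0055}
```

View pics/t16.png

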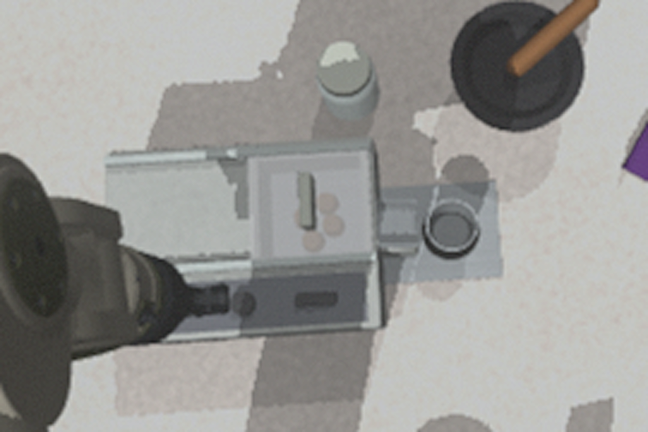

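View pics/s16.png

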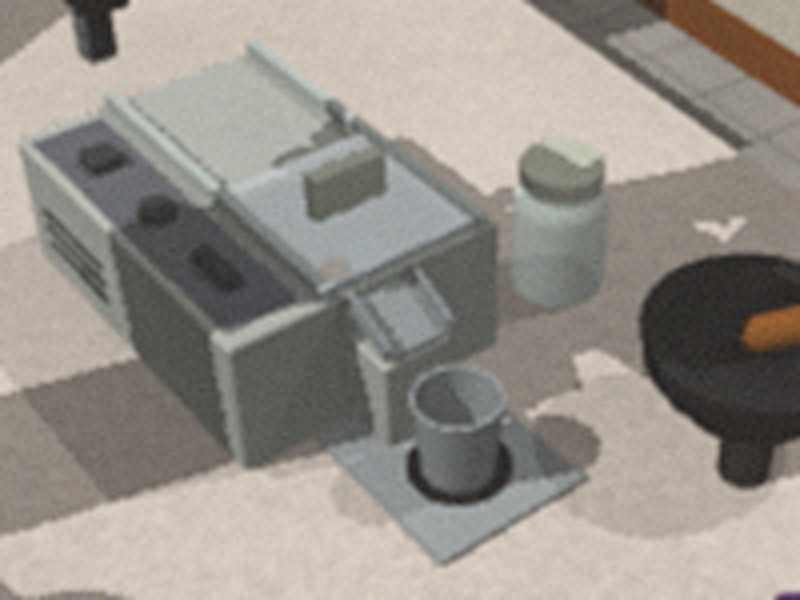

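View pics/w16.png

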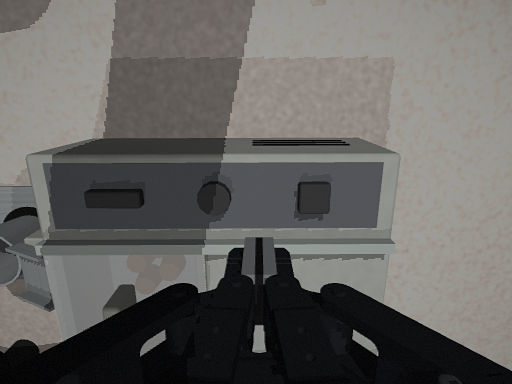

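```bash
python3 - <<'E'
from h import *
m=viewer.camera_model('wrist')
for p in [(314,196),(213.5,197),(113,197)]: print(px(m,*p,.12))
s=st();print(move([.487,.2395,.128],np.pi/2+.063,s))
E
```

```text
[0.485  0.2389]
[0.4911 0.1602]
[0.4964 0.0817]
t 29.55 tcp [0.4871 0.194  0.2201] jaw yaw 1.6393 zax [ 0.007  0.005 -1.   ] F [0.9 0.1 0.5] gap 0.0003 q [ 0.22  0.21 -0.12  1.23  0.    0.16]
{'x': 0.045, 'y': 0.0024, 'z': 0.0923, 'ax': 0.0076, 'ay': -0.0045, 'az': 0.0055}
```

{"name": "carry_out", "arguments": {
  "plan": [
    {"x": 0.03, "y": 0.001, "z": 0.02, "ax": 0.007, "ay": -0.004, "az": 0.005, "hand": 0},
    {"x": 0.045, "y": 0.001, "z": 0.05, "ax": 0.007, "ay": -0.004, "az": 0.005, "hand": 0},
    {"x": 0.045, "y": 0.001, "z": 0.08, "ax": 0.007, "ay": -0.004, "az": 0.005, "hand": 0},
    {"x": 0.045, "y": 0.001, "z": 0.092, "ax": 0.007, "ay": -0.004, "az": 0.005, "hand": 0},
    {"x": 0.045, "y": 0.001, "z": 0.092, "ax": 0.007, "ay": -0.004, "az": 0.005, "hand": 0},
    {"x": 0.045, "y": 0.001, "z": 0.098, "ax": 0.007, "ay": -0.004, "az": 0.005, "hand": 0},
    {"x": 0.045, "y": 0.001, "z": 0.103, "ax": 0.007, "ay": -0.004, "az": 0.005, "hand": 0},
    {"x": 0.045, "y": 0.001, "z": 0.107, "ax": 0.007, "ay": -0.004, "az": 0.005, "hand": 0},
    {"x": 0.045, "y": 0.001, "z": 0.109, "ax": 0.007, "ay": -0.004, "az": 0.005, "hand": 0},
    {"x": 0.045, "y": 0.001, "z": 0.109, "ax": 0.007, "ay": -0.004, "az": 0.005, "hand": 0},
    {"x": 0.045, "y": 0.001, "z": 0.109, "ax": 0.007, "ay": -0.004, "az": 0.005, "hand": 0}
  ]
}}

```text
clock: 30.47
tcp_pos: [0.4872, 0.2389, 0.114]
orientation: [0.002, 0.685, 0.729, 0.002]
wrist_force: [-2.3, -4.6, 11.5]
finger_gap: -0.0003
```

```bash
python3 - <<'E'
from h import *
s=st()
E
```

```text
t 30.47 tcp [0.4872 0.2389 0.114 ] jaw yaw 1.6335 zax [ 0.005  0.    -1.   ] F [-2.3 -4.6 11.5] gap -0.0003 q [ 0.31  0.31 -0.25  1.   -0.    0.25]
```

{"name": "carry_out", "arguments": {
  "plan": [
    {"x": 0, "y": 0, "z": 0.001, "ax": 0, "ay": 0, "az": 0, "hand": 0},
    {"x": 0, "y": 0, "z": 0, "ax": 0, "ay": 0, "az": 0, "hand": 0},
    {"x": 0, "y": 0, "z": -0.02, "ax": 0, "ay": 0, "az": 0, "hand": 0},
    {"x": 0, "y": 0, "z": -0.05, "ax": 0, "ay": 0, "az": 0, "hand": 0},
    {"x": -0.02, "y": 0, "z": -0.06, "ax": 0, "ay": 0, "az": 0, "hand": 0},
    {"x": -0.055, "y": 0, "z": -0.06, "ax": 0, "ay": 0, "az": 0, "hand": 0},
    {"x": -0.09, "y": 0, "z": -0.06, "ax": 0, "ay": 0, "az": 0, "hand": 0},
    {"x": -0.125, "y": 0, "z": -0.06, "ax": 0, "ay": 0, "az": 0, "hand": 0},
    {"x": -0.15, "y": 0, "z": -0.06, "ax": 0, "ay": 0, "az": 0, "hand": 0},
    {"x": -0.158, "y": 0, "z": -0.06, "ax": 0, "ay": 0, "az": 0, "hand": 0},
    {"x": -0.158, "y": 0, "z": -0.05, "ax": 0, "ay": 0, "az": 0, "hand": 0}
  ]
}}

```text
clock: 31.38
tcp_pos: [0.4989, 0.0794, 0.1659]
orientation: [0.003, 0.686, 0.728, 0.003]
wrist_force: [0.2, -0.6, 0.1]
finger_gap: -0.0003
```

```bash
python3 - <<'E'
from h import *
s=st();print(move([.4963,.081,.114],np.pi/2+.063,s))
E
```

```text
t 31.38 tcp [0.4989 0.0794 0.1659] jaw yaw 1.6298 zax [ 0.009  0.    -1.   ] F [ 0.2 -0.6  0.1] gap -0.0003 q [-0.    0.2  -0.26  1.09  0.   -0.06]
{'x': 0.0018, 'y': -0.003, 'z': 0.0518, 'ax': 0.0094, 'ay': 0.0005, 'az': -0.004}
```

{"name": "carry_out", "arguments": {
  "plan": [
    {"x": 0.001, "y": -0.003, "z": 0.02, "ax": 0.009, "ay": 0, "az": 0, "hand": 0},
    {"x": 0.001, "y": -0.003, "z": 0.035, "ax": 0.009, "ay": 0, "az": 0, "hand": 0},
    {"x": 0.001, "y": -0.003, "z": 0.04, "ax": 0.009, "ay": 0, "az": 0, "hand": 0},
    {"x": 0.001, "y": -0.003, "z": 0.045, "ax": 0.009, "ay": 0, "az": 0, "hand": 0},
    {"x": 0.001, "y": -0.003, "z": 0.05, "ax": 0.009, "ay": 0, "az": 0, "hand": 0},
    {"x": 0.001, "y": -0.003, "z": 0.053, "ax": 0.009, "ay": 0, "az": 0, "hand": 0},
    {"x": 0.001, "y": -0.003, "z": 0.055, "ax": 0.009, "ay": 0, "az": 0, "hand": 0},
    {"x": 0.001, "y": -0.003, "z": 0.055, "ax": 0.009, "ay": 0, "az": 0, "hand": 0},
    {"x": 0.001, "y": -0.003, "z": 0.055, "ax": 0.009, "ay": 0, "az": 0, "hand": 0}
  ]
}}

```text
clock: 32.13
tcp_pos: [0.4961, 0.0812, 0.1138]
orientation: [0.0, 0.686, 0.728, 0.001]
wrist_force: [-8.9, 1.9, 20.5]
finger_gap: -0.0003
```

```bash
python3 - <<'E'
from h import *
s=st()
E
```

```text
t 32.13 tcp [0.4961 0.0812 0.1138] jaw yaw 1.6309 zax [ 0.002  0.001 -1.   ] F [-8.9  1.9 20.5] gap -0.0003 q [ 0.    0.24 -0.35  0.98  0.   -0.06]
```

{"name": "carry_out", "arguments": {
  "plan": [
    {"x": 0, "y": 0, "z": 0, "ax": 0, "ay": 0, "az": 0, "hand": 0},
    {"x": 0, "y": 0, "z": -0.02, "ax": 0, "ay": 0, "az": 0, "hand": 0},
    {"x": 0, "y": 0, "z": -0.05, "ax": 0, "ay": 0, "az": 0, "hand": 0},
    {"x": 0.01, "y": 0, "z": -0.055, "ax": 0, "ay": 0, "az": 0, "hand": 0},
    {"x": 0.04, "y": 0, "z": -0.055, "ax": 0, "ay": 0, "az": 0, "hand": 0},
    {"x": 0.065, "y": 0, "z": -0.055, "ax": 0, "ay": 0, "az": 0, "hand": 0},
    {"x": 0.079, "y": 0, "z": -0.055, "ax": 0, "ay": 0, "az": 0, "hand": 0},
    {"x": 0.079, "y": 0, "z": -0.05, "ax": 0, "ay": 0, "az": 0, "hand": 0}
  ]
}}

```text
clock: 32.8
tcp_pos: [0.4922, 0.163, 0.165]
orientation: [0.001, 0.684, 0.729, 0.003]
wrist_force: [-0.1, -0.6, -0.1]
finger_gap: -0.0001
```

```bash
python3 - <<'E'
from h import *
s=st();print(move([.491,.160,.114],np.pi/2+.063,s))
E
```

```text
t 32.8 tcp [0.4922 0.163  0.165 ] jaw yaw 1.6346 zax [ 0.005  0.002 -1.   ] F [-0.1 -0.6 -0.1] gap -0.0001 q [ 0.16  0.23 -0.23  1.1   0.    0.1 ]
{'x': -0.003, 'y': -0.0016, 'z': 0.051, 'ax': 0.0054, 'ay': -0.0016, 'az': 0.0008}
```

{"name": "carry_out", "arguments": {
  "plan": [
    {"x": -0.002, "y": -0.002, "z": 0.02, "ax": 0.005, "ay": 0, "az": 0, "hand": 0},
    {"x": -0.002, "y": -0.002, "z": 0.035, "ax": 0.005, "ay": 0, "az": 0, "hand": 0},
    {"x": -0.002, "y": -0.002, "z": 0.04, "ax": 0.005, "ay": 0, "az": 0, "hand": 0},
    {"x": -0.002, "y": -0.002, "z": 0.045, "ax": 0.005, "ay": 0, "az": 0, "hand": 0},
    {"x": -0.002, "y": -0.002, "z": 0.05, "ax": 0.005, "ay": 0, "az": 0, "hand": 0},
    {"x": -0.002, "y": -0.002, "z": 0.053, "ax": 0.005, "ay": 0, "az": 0, "hand": 0},
    {"x": -0.002, "y": -0.002, "z": 0.054, "ax": 0.005, "ay": 0, "az": 0, "hand": 0},
    {"x": -0.002, "y": -0.002, "z": 0.054, "ax": 0.005, "ay": 0, "az": 0, "hand": 0},
    {"x": -0.002, "y": -0.002, "z": 0.054, "ax": 0.005, "ay": 0, "az": 0, "hand": 0}
  ]
}}

```text
clock: 33.55
tcp_pos: [0.4904, 0.1608, 0.1138]
orientation: [0.0, 0.684, 0.729, 0.001]
wrist_force: [-8.2, -1.7, 19.2]
finger_gap: -0.0002
```

```bash
python3 - <<'E'
from h import *
s=st()
E
```

```text
t 33.55 tcp [0.4904 0.1608 0.1138] jaw yaw 1.6345 zax [ 0.002  0.002 -1.   ] F [-8.2 -1.7 19.2] gap -0.0002 q [ 0.16  0.27 -0.32  0.99  0.    0.1 ]
```

Now I lift clear and move away to the +y side so the cameras can see everything.

{"name": "carry_out", "arguments": {
  "plan": [
    {"x": 0, "y": 0, "z": 0, "ax": 0, "ay": 0, "az": 0, "hand": 0},
    {"x": 0, "y": 0, "z": -0.02, "ax": 0, "ay": 0, "az": 0, "hand": 0},
    {"x": 0, "y": 0, "z": -0.05, "ax": 0, "ay": 0, "az": 0, "hand": 0},
    {"x": 0, "y": 0, "z": -0.09, "ax": 0, "ay": 0, "az": 0, "hand": 0},
    {"x": 0.03, "y": 0, "z": -0.12, "ax": 0, "ay": 0, "az": 0, "hand": 0},
    {"x": 0.07, "y": 0, "z": -0.12, "ax": 0, "ay": 0, "az": 0, "hand": 0},
    {"x": 0.11, "y": -0.01, "z": -0.12, "ax": 0, "ay": 0, "az": 0, "hand": 0},
    {"x": 0.15, "y": -0.02, "z": -0.12, "ax": 0, "ay": 0, "az": 0, "hand": 0},
    {"x": 0.19, "y": -0.03, "z": -0.12, "ax": 0, "ay": 0, "az": 0, "hand": 0},
    {"x": 0.22, "y": -0.03, "z": -0.12, "ax": 0, "ay": 0, "az": 0, "hand": 0},
    {"x": 0.22, "y": -0.03, "z": -0.12, "ax": 0, "ay": 0, "az": 0, "hand": 0}
  ]
}}

```text
clock: 34.47
tcp_pos: [0.4457, 0.3833, 0.2344]
orientation: [-0.0, 0.682, 0.731, 0.003]
wrist_force: [-0.2, 0.5, -0.0]
finger_gap: 0.0
```

```bash
python3 - <<'E'
from h import *
s=st();snap('top','t20');snap('side','s20',(130,110,330,260),4)
a=cv2.imread('pics/t20.png');cv2.imwrite('pics/t20a.png',cv2.resize(a[130:290,80:350],None,fx=2.9,fy=2.9,interpolation=cv2.INTER_CUBIC))
E
```

```text
t 34.47 tcp [0.4457 0.3833 0.2344] jaw yaw 1.6397 zax [ 0.003  0.005 -1.   ] F [-0.2  0.5 -0. ] gap 0.0 q [0.57 0.33 0.08 1.31 0.   0.5 ]
```

View pics/t20a.png

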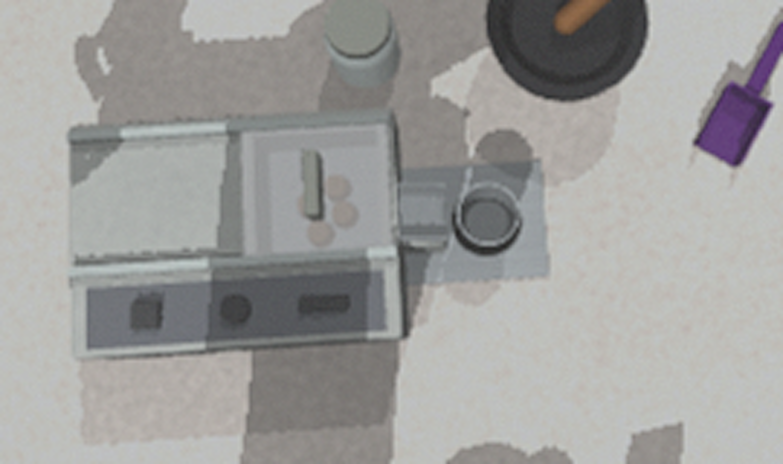

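View pics/s20.png

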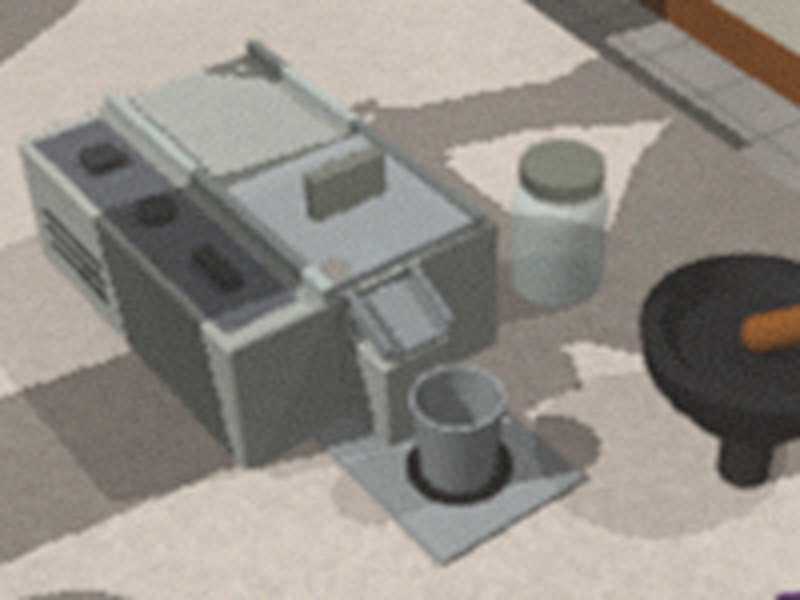

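View pics/t20.png

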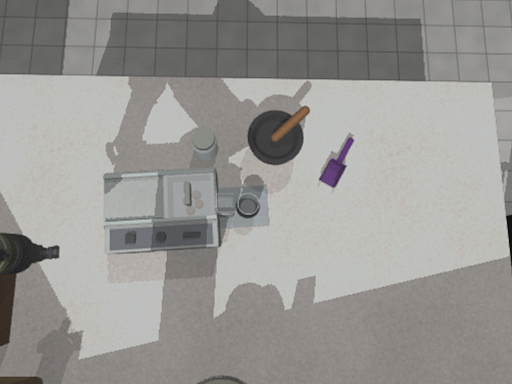

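```bash
python3 -c "
from workcell import env
print(env.hand_in())"
```

```text
the job is handed in; nothing more can be done
None
```

The mill job is done and handed in at about 34.5 s of robot time; the hand-in gives no verdict, so the result is unconfirmed.

- **Guard:** I slid it open to its stop and later shut it to the other stop. Between the two stops the tool moved about 140 mm. The guard already stood about 20 mm open at the start, so the first push ran into the open stop. The wrist force reached about 66 N there, under the 120 N limit; I backed off and settled it at the stop.
- **Cones:** Only four were on the worktop. All four went into the hopper and are still visible in it, through the shut guard. The final top view shows none left on the worktop.
- **Cup:** It stands upright in the middle of the pad in the last top and side pictures.
- **Keys:** I pressed square, then bar, then round, each alone with the guard shut. Each went down until the fingertip was at z ≈ 0.114 m, the fully-down height, with 11 to 21 N on it. In the last pictures all three look released.
- **Other objects:** The mortar, scoop and jar show no visible shift. At hand-in the arm was clear of everything.

No check failed or disagreed apart from the guard's starting position.

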